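# Load the mould dryer in the pottery studio

## Robot

A 7-joint arm with a two-finger parallel gripper is mounted at the origin on the work surface. World frame = base frame: x ahead of the robot, y to its left, z up, the work surface at z = 0. Lengths are in m, angles in rad, forces in N, time in s.
With the tool pointing down it reaches from about 0.35 to 0.9 m from the base axis. Payload 8.1 kg.
Tool frame: the origin (TCP) lies midway between the tips of the shut fingers; the grasp point (between the pads) lies 19 mm behind it (grip_point_offset is the distance from the TCP to the grasp point, in m); z points along the fingers, y is the line along which they close (so a half turn about z gives the same grasp; the last joint's range is limited). The gripper opens to 85 mm and grips with 20 to 120 N. Pads are 22 mm wide; open, the fingers measure 114 mm over their backs; the gripper's body (76 mm by 85 mm) begins 54 mm behind the grasp point. The pads swing forward as they close: fully open they stand 13 mm farther back than shut.
Start: joints at [-0.103, 0.434, 0.025, 1.573, -0.012, 1.134, -0.075], TCP at [0.625, -0, 0.231] pointing down, gripper open.
Joint ranges: [-2.62, 2.62], [-0.44, 2.09], [-1.27, 1.32], [0.08, 2.57], [-1.32, 4.46], [0.12, 2], [-2.74, 2.74]. Speed limits (rad/s): [2.22, 2.22, 3.01, 3.01, 3.14, 3.14, 3.14].

## Interface

Orientations are given as a unit quaternion [w, x, y, z].
In Python, from rig import * gives the robot as it stands.
- The arm moves only by the tool servo_tool, never from a script. Its argument "commands" is a list of rows, each an object of numbers: "tx", "ty", "tz": the shift along the tool's x, y, z in units of 0.12 m (1.0 is 0.12 m); "yaw": the turn about the tool's z in units of 2 pi rad (1.0 is 2 pi rad). A call has exactly 8 rows; each row is the pose to reach, as a shift and turn from the pose commanded when the call began, along the tool's axes at that moment, turning the shorter way round; what a row does not reach only later rows make up. A row lasts 1/10 s, in which the tool goes at most 50 mm and 8.59 degrees, less where a joint would pass 70% of its speed; a pose out of reach is approached as far as the arm can. A call with a number of a shift or a turn outside -1 to 1 is refused whole. A call with a gripper value outside its range is refused whole. "fingers" is the gripper command: -1 is fully open, 1 is shut, values between are in proportion, set as the call begins (left out, the last holds). The fingers move at their own pace and stop on an object; "newtons" is the grip in N (left out, the last holds). Time passes only in rows, so rows that repeat a pose let the fingers close, or fill a call up. It gives the time, the measured TCP pose, the force, the opening and the grip force at its end, in the units of the state.
- state(): the state, without advancing time (a new reading comes with each control period).
- get_image(name): name is "scene" or "side" or "wrist"; returns the picture (480x640x3 uint8, red, green, blue); there is no depth.
- camera_model(name): a dict with "intrinsics" (3x3 intrinsics, pixels), "R" (3x3) and "t" (3): a world point X has camera coordinates R X + t. Camera axes: x right, y down, z forward; pixel columns grow to the right and rows downward; lengths in m; the calibration is good to about 2 mm. A picture is of the moment at which its call begins: read the wrist's pose just before it. camera_model takes no time and is no camera call; for the wrist camera it gives the pose at the moment of the call.
- hand_in(): hands the job in; it is judged then, once.
Trained networks look in the newest picture that a camera, given by its name, has taken for a name from the list of things; names that differ only in an ending like _2 or _b are one class to them, and where a whole thing is asked for, a point or a joint stands for the part that bears it (a point fixed in the world has none). Each returns a list of dicts, best first, with "conf" (0 to 1); they miss things now and then, are a little off and sometimes report something else, mostly with a low value. They report only what shows in the picture. A call takes as long as a camera call. They do not tell look-alikes from the thing itself.
- spot_in(label, camera): "point" ([column, row] in pixels, amid what is visible of it).
- cut_out(label, camera): "region" (480x640 bool, what is visible of it) and "point" ([column, row] in pixels, amid what is visible of it).
- landmark_of(label, camera): "point" ([column, row] in pixels: a listed point, or the origin of a listed thing).
The state is a dict: "time_s": time; "qpos": joint angles; "qvel": joint speeds; "joint_torque": joint torques, N m; "eef_pos": TCP position; "orientation": TCP orientation; "wrist_force": force on the tool from outside, world axes, zero at the start; "moment": the same for the moment, N m; "grip_width": finger opening in m; "grasp_force": force on a finger pad.
Only numpy, scipy, OpenCV 4.12 (cv2) and the standard library are available. Lean on these libraries where they do the work, as an engineer would, in place of code of your own. Each camera call takes 0.05 s, during which the arm holds its last target. There are 200 camera calls.

## Task

Fold out the red crank handle of the mould dryer and crank the carriage out from under the drying head as far as it goes. Stack every plaster mould plate on the carriage over its two pins, flat and flush, then crank the loaded carriage back fully home and fold the handle down flat again. Leave the jar, bowl and brush where they are.

Things in the scene. Friction and masses are not known exactly. Their poses are not given: they have to be found in the camera images.
- dryer: Fixed grey frame of the dryer; origin on the bench at the middle of its 200 x 370 mm base (x, y). The carriage runs along y, coming out along -y. The blue drying head (190 x 100 mm, underside 107 mm and top 135 mm above the bench, centred at y = +87 mm) overhangs the home place. The blue crank gearbox (85 x 85 mm, top 80 mm up) is centred at x = -50, y = -280 mm.
- hub (a point): Point on the crank's vertical axis, over the middle of the gearbox, 118 mm above the bench, level with the fold hinge. The steel crank arm (22 mm wide, upper face 96 mm above the bench) runs from the hub to the fold hinge. This point turns with the crank: x points along the arm from hub to hinge, z up.
- handle_hinge (a point): The handle's fold hinge at the end of the crank arm: 55 mm out from the hub, 118 mm above the bench, between two 5 mm steel cheeks, 34 mm wide over all. The fold axis is level, square to the arm. Folded, the handle lies level from here back over the hub and 29 mm past it, with 12 mm of air between it and the arm; unfolded it stands straight up here.
- handle_end (a point): Centre of the free end face of the handle, 84 mm from handle_hinge along the handle (202 mm above the bench when upright). The handle is a red cylindrical sleeve, 20 mm in diameter, from 12 to 84 mm from the hinge; it spins freely about its own length, so a grip of fixed heading on the upright sleeve can be carried round the circle.
- handle_fold (a joint): Fold angle of the handle in rad: 0 lying flat over the arm, 1.57 upright against its stop. Friction (0.1 N m) keeps it where it is left.
- crank (a joint): Crank angle in rad, from 0 (carriage home) to 11 (carriage fully out), a stop at each end; it grows anticlockwise seen from above. About 4 N at the handle turns it; it stays where it is left and starts between 0 and 1.
- carriage (a joint): How far the carriage has come out from under the drying head, m: 14 mm per rad of crank, 0 home, 0.154 fully out. Moved by the crank (a rack and pinion).
- seat (a point): Centre of the carriage's flat upper face (aluminium, 190 x 76 mm, 36 mm above the bench), midway between its two upright steel pins at x = -55 and +55 mm, 12 mm in diameter, 58 mm tall, the last 8 mm tapering to 4 mm. x along the line of the pins, z up; it comes out along -y. Fully out, nothing stands over it and the drying head's edge is 114 mm away (+y).
- mould1: Loose off-white plaster plate with a terracotta patterned field on top, 160 x 50 x 16 mm (its own x, y, z), about 0.16 kg. Origin: centre of the underside; z up. Two through holes of 17 mm diameter lie on its long axis at x = -55 and +55 mm; it is the same when turned half round. It may be absent (None).
- mould2: As mould1.
- mould3: As mould1.
- jar: Bystander: blue ceramic jar with a cork lid, 66 mm wide, 85 mm tall; origin at the centre of its foot.
- bowl: Bystander: terracotta bowl, 100 mm wide, 50 mm tall; origin at the centre of its foot.
- brush: Bystander: wooden brush, 180 mm long, lying flat along its own x; origin at its middle, underneath.
Mind the look-alikes: they are no part of the job. Leave any black, blue or purple look-alike of the mould2 alone.

How it is judged:
By the outcome, as a careful person would: the job done as asked, in the order asked, and still so for the second after the job is handed in, with the robot touching nothing.
Of mould1, mould2, mould3 only 1 to 3 are there at a start; the rules pass over those that are not, and their reading is None.
At some moment in a run one of mould1, mould2, mould3 may be knocked a few centimetres aside while the robot is not near it.
It also fails if it takes over 210 s, if anything falls off the work surface, if the arm or the gripper's body presses on something with over 40 N, if the wrist force passes 120 N, or if a joint passes its speed limit or range.

## Working session

There is one attempt and no reset: what is moved stays moved. The work goes in short steps, Python scripts to look and compute and a tool call to move; the robot and the scene stay as the last step left them, time stands still between calls to the robot, and variables do not carry over. Pictures are saved under pics/ and viewed, at most 14 in all, crops included, and the job is handed in when it is done.

Besides the shell and the picture viewer there is one more tool, called after "Request:" in YAML: its name, and indented under it one key for each argument. servo_tool: Moves the arm, as the interface text tells. Shifts and turns lie within -1 to 1; 1 stands for 0.12 m of shift or 2 pi rad of turn. Its arguments: {"type":"object","properties":{"commands":{"type":"array"},"fingers":{"type":"number"},"newtons":{"type":"number"}},"required":["commands"]}

```bash
ls; mkdir -p pics
python3 - <<'E'
from rig import *
import cv2,numpy as np
s=state();print(s)
a=get_image("scene");b=get_image("side")
cv2.imwrite("pics/a.png",a[...,::-1]);cv2.imwrite("pics/b.png",b[...,::-1])
for c in("scene","side"):
  m=camera_model(c);print(c,np.round(m["intrinsics"],1).tolist(),np.round(m["R"],3).tolist(),np.round(m["t"],3).tolist())
  for l in["hub","handle_hinge","handle_end","seat","mould1","dryer","jar","bowl","brush"]:
    print(l,[(np.round(d["point"]).tolist(),round(d["conf"],2)) for d in landmark_of(l,c)])
E
```

```text
pics
{'time_s': 0.0, 'qpos': array([-0.10261005,  0.43524685,  0.02497576,  1.57407313, -0.01161838,
        1.13399483, -0.07508816]), 'qvel': array([ 8.95609909e-04,  1.02530293e-03,  5.33190710e-04,  1.11540422e-04,
        4.07102972e-04,  3.03512991e-03, -1.28507800e-06]), 'joint_torque': array([ 8.97134169e-05, -6.70461059e+01,  1.02531374e+00, -3.16203833e+01,
        1.55155628e-02,  1.25530543e-02, -1.11555586e-06]), 'eef_pos': array([ 6.24507234e-01, -4.49934008e-05,  2.30520436e-01]), 'orientation': array([-5.10349149e-04,  7.07127059e-01,  7.07086063e-01, -6.01030423e-04]), 'wrist_force': array([ 0.27740553, -0.06937016, -0.26581546]), 'moment': array([ 0.05741929,  0.04959693, -0.03922775]), 'grasp_force': 0.0, 'grip_width': 0.08522085218182682}
scene [[466.2, 0.0, 318.8], [0.0, 466.2, 238.2], [0.0, 0.0, 1.0]] [[-0.741, 0.672, 0.007], [0.5, 0.558, -0.662], [-0.449, -0.487, -0.749]] [0.469, -0.14, 1.426]
hub [([339.0, 241.0], 0.69)]
handle_hinge [([319.0, 252.0], 0.89)]
handle_end [([350.0, 237.0], 0.52)]
seat []
mould1 [([190.0, 266.0], 0.67), ([286.0, 150.0], 0.64), ([288.0, 224.0], 0.56), ([312.0, 194.0], 0.55), ([342.0, 170.0], 0.37)]
dryer [([396.0, 365.0], 0.77)]
jar [([236.0, 302.0], 0.92), ([318.0, 251.0], 0.74)]
bowl [([469.0, 324.0], 0.85), ([352.0, 237.0], 0.68)]
brush [([403.0, 270.0], 0.61)]
side [[559.9, 0.0, 324.0], [0.0, 559.9, 246.4], [0.0, 0.0, 1.0]] [[-0.958, -0.288, -0.008], [-0.211, 0.721, -0.661], [0.196, -0.631, -0.751]] [0.469, 0.255, 1.476]
hub [([320.0, 257.0], 0.63), ([355.0, 323.0], 0.49)]
handle_hinge [([302.0, 251.0], 0.89)]
handle_end [([326.0, 261.0], 0.59)]
seat []
mould1 [([428.0, 186.0], 0.81), ([341.0, 233.0], 0.62), ([438.0, 233.0], 0.59), ([385.0, 233.0], 0.57)]
dryer [([257.0, 358.0], 0.73)]
jar [([254.0, 236.0], 0.78)]
bowl [([330.0, 395.0], 0.75), ([319.0, 257.0], 0.26)]
brush [([356.0, 326.0], 0.85)]
```

View pics/a.png

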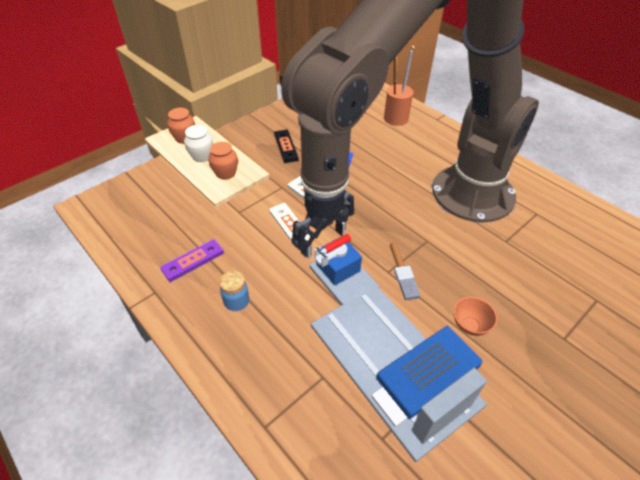

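View pics/b.png

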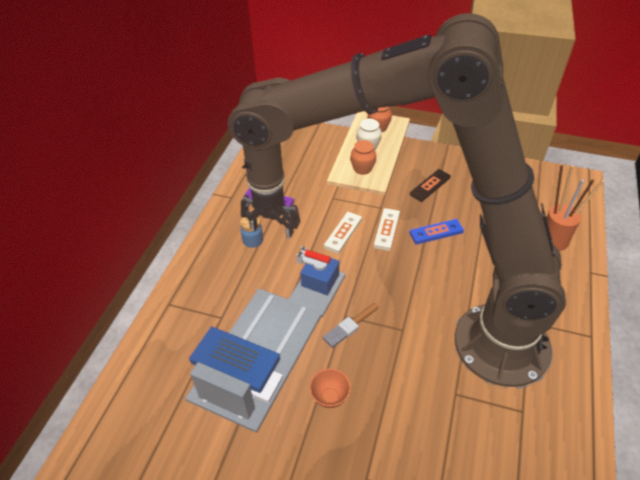

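```bash
cat > h.py <<'E'
from rig import *
import cv2,numpy as np
def cam(c):
    m=camera_model(c);return m["intrinsics"],np.array(m["R"]),np.array(m["t"])
def plane(uv,z,C):
    K,R,t=C;d=R.T@np.linalg.inv(K)@np.array([uv[0],uv[1],1.]);o=-R.T@t
    return o+d*(z-o[2])/d[2]
def proj(X,C):
    K,R,t=C;p=K@(R@np.array(X,float)+t);return p[:2]/p[2]
def tri(u1,C1,u2,C2):
    P=[C[0]@np.c_[C[1],C[2]] for C in(C1,C2)]
    X=cv2.triangulatePoints(P[0],P[1],np.array(u1,float),np.array(u2,float))[:,0];return X[:3]/X[3]
def rel(target):  # world displacement target -> tool units, from measured pose
    s=state();w,x,y,z=s["orientation"]
    from scipy.spatial.transform import Rotation as Ro
    return Ro.from_quat([x,y,z,w]).inv().apply(np.array(target)-s["eef_pos"])/.12
E
python3 - <<'E'
from h import *
S,D=cam("scene"),cam("side")
for n,a,b,z in[("hub",(339,241),(320,257),.118),("hinge",(319,252),(302,251),.118),("end",(350,237),(326,261),.118),("dryer",(396,365),(257,358),0),("jar",(236,302),(254,236),0),("bowl",(469,324),(330,395),0),("brush",(403,270),(356,326),0)]:
    print(n,tri(a,S,b,D).round(3),plane(a,z,S).round(3),plane(b,z,D).round(3))
b=get_image("side")
for d in cut_out("mould1","side"):
    r=d["region"].astype(np.uint8);(c,wh,an)=cv2.minAreaRect(np.argwhere(r)[:,::-1].astype(np.float32))
    bx=cv2.boxPoints((c,wh,an));P=[plane(p,.016,D) for p in bx];e=[P[1]-P[0],P[2]-P[1]]
    e=max(e,key=np.linalg.norm);print(round(d["conf"],2),np.round(c),plane(c,.012,D).round(3),"yaw",np.degrees(np.arctan2(e[1],e[0])).round(),"len",np.linalg.norm(e).round(3),b[r>0].mean(0).round())
get_image("scene")
for d in cut_out("mould1","scene"):
    r=d["region"];c=np.argwhere(r)[:,::-1].mean(0);print(round(d["conf"],2),c.round(),plane(c,.012,S).round(3))
E
```

```text
hub [ 0.517 -0.056  0.119] [ 0.515 -0.059  0.118] [ 0.517 -0.055  0.118]
hinge [ 0.572 -0.067  0.112] [ 0.575 -0.065  0.118] [ 0.571 -0.062  0.118]
end [ 0.495 -0.04   0.128] [ 0.486 -0.05   0.118] [ 0.497 -0.046  0.118]
dryer [0.603 0.225 0.002] [0.601 0.223 0.   ] [0.604 0.224 0.   ]
jar [ 0.768 -0.164  0.003] [ 0.77  -0.156  0.   ] [ 0.769 -0.174  0.   ]
bowl [0.393 0.27  0.002] [0.391 0.269 0.   ] [0.393 0.27  0.   ]
brush [ 0.383  0.054 -0.003] [0.385 0.055 0.   ] [0.383 0.057 0.   ]
0.96 [342. 232.] [ 0.507 -0.254  0.012] yaw -100.0 len 0.181 [228. 206. 183.]
0.73 [430. 185.] [ 0.286 -0.545  0.012] yaw -113.0 len 0.184 [104.  69.  52.]
0.64 [270. 197.] [ 0.776 -0.342  0.012] yaw 177.0 len 0.166 [137.  74. 155.]
0.62 [387. 229.] [ 0.379 -0.305  0.012] yaw -87.0 len 0.171 [232. 211. 188.]
0.83 [286. 146.] [ 0.29  -0.545  0.012]
0.72 [191. 261.] [ 0.786 -0.334  0.012]
0.65 [283. 218.] [ 0.507 -0.29   0.012]
0.5 [388. 407.] [0.69  0.277 0.012]
0.46 [296. 187.] [ 0.394 -0.366  0.012]
```

Mould candidates (side view): white at (344,231) and (387,229) are the real ones. The black (431,185), blue (436,231) and purple (264,200) plates are look-alikes and stay put. First reach is to the red handle at (316,257) in the side view.

Request:
servo_tool:
  commands:
    - {"tx": -0.06, "ty": -0.12, "tz": -0.05, "yaw": -0.023}
    - {"tx": -0.12, "ty": -0.25, "tz": -0.1, "yaw": -0.046}
    - {"tx": -0.18, "ty": -0.4, "tz": -0.15, "yaw": -0.069}
    - {"tx": -0.25, "ty": -0.55, "tz": -0.2, "yaw": -0.092}
    - {"tx": -0.32, "ty": -0.7, "tz": -0.25, "yaw": -0.115}
    - {"tx": -0.4, "ty": -0.85, "tz": -0.25, "yaw": -0.138}
    - {"tx": -0.45, "ty": -1.0, "tz": -0.25, "yaw": -0.16}
    - {"tx": -0.45, "ty": -1.0, "tz": -0.25, "yaw": -0.18}

```text
time_s: 2.0
eef_pos: [0.503, -0.0553, 0.2616]
orientation: [-0.0, 0.216, 0.976, -0.0]
wrist_force: [1.0, 0.7, 0.8]
grip_width: 0.0853
grasp_force: 0.0
```

Request:
servo_tool:
  commands:
    - {"yaw": -0.024}
    - {"yaw": -0.048}
    - {"yaw": -0.048}
    - {"yaw": -0.048}
    - {"yaw": -0.048}
    - {"yaw": -0.048}
    - {"yaw": -0.048}
    - {"yaw": -0.048}
  fingers: -0.2

```text
$.commands[0]: bad value
```

Run:
```python
from h import *
s=state();print(s["eef_pos"],s["orientation"],s["time_s"],s["grip_width"])
W=cam("wrist");a=get_image("wrist")
cv2.imwrite("pics/w1.png",a[...,::-1])
print(W[1].round(3).tolist(),(-W[1].T@W[2]).round(3))
for l in["hub","handle_hinge","handle_end"]:
    for d in landmark_of(l,"wrist"): print(l,d["conf"],np.round(d["point"]),plane(d["point"],.118,W).round(4))
b=get_image("side");D=cam("side");cv2.imwrite("pics/side2.png",b[...,::-1])
for d in cut_out("mould1","side"):
    r=d["region"];c=np.argwhere(r)[:,::-1].mean(0);print(round(d["conf"],2),c.round(),plane(c,.012,D).round(3),b[r].mean(0).round())
```

```text
[ 0.50300106 -0.05533097  0.26162267] [-1.65701832e-04  2.16302179e-01  9.76326327e-01 -4.92025660e-04] 2.0 0.0853292598061871
[[0.422, 0.907, -0.0], [0.872, -0.406, 0.275], [0.249, -0.116, -0.962]] [ 0.44  -0.024  0.405]
hub 0.91 [328. 244.] [ 0.5168 -0.0529  0.118 ]
handle_end 0.9 [316. 207.] [ 0.4886 -0.0496  0.118 ]
0.82 [387. 230.] [ 0.378 -0.305  0.012] [227. 206. 183.]
0.79 [430. 185.] [ 0.284 -0.542  0.012] [103.  69.  51.]
0.76 [342. 233.] [ 0.507 -0.252  0.012] [224. 202. 179.]
0.69 [435. 232.] [ 0.233 -0.338  0.012] [101. 100. 170.]
0.6 [268. 199.] [ 0.78  -0.331  0.012] [149.  80. 142.]
```

View pics/w1.png

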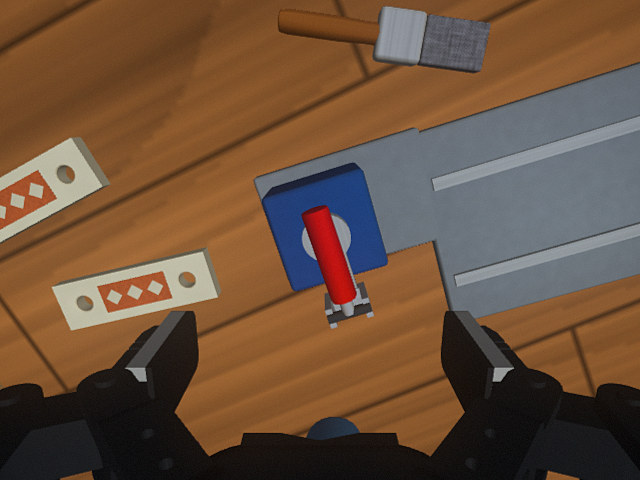

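Run:
```python
from h import *
W=cam("wrist");a=get_image("wrist").astype(int)
m=((a[...,0]>150)&(a[...,1]<50)&(a[...,2]<60)).astype(np.uint8)
n,l,st,ce=cv2.connectedComponentsWithStats(m);k=1+st[1:,4].argmax()
p=np.argwhere(l==k)[:,::-1].astype(np.float32);print(st[k])
(c,wh,an)=cv2.minAreaRect(p);bx=cv2.boxPoints((c,wh,an));Pb=[plane(q,.118,W)[:2] for q in bx];print("handle box",np.round(Pb,4).tolist())
d=[]
for x,y in[((432,185),(640,121)),((455,281),(640,227))]:
    v=plane(y,.01,W)-plane(x,.01,W);d.append(np.degrees(np.arctan2(v[1],v[0])))
print("rail dir",d)
for n,q in[("A",[(86,303),(187,280)])]:
    P=[plane(x,.016,W) for x in q];print(n,(P[0]+P[1])/2,np.linalg.norm(P[1]-P[0]),np.degrees(np.arctan2(*(P[1]-P[0])[1::-1])))
P=[plane(x,.016,W) for x in[(66,174),(25,191)]];print("B hole",P)
```

```text
[ 305  206   48   97 1895]
handle box [[0.4902, -0.0571], [0.4919, -0.0429], [0.5646, -0.0518], [0.5631, -0.067]]
rail dir [np.float64(82.11758464729941), np.float64(82.41014562953637)]
A [ 0.50856772 -0.25859447  0.016     ] 0.10819845727464987 78.02107275011022
B hole [array([ 0.38000218, -0.25415257,  0.016     ]), array([ 0.3766796 , -0.29835935,  0.016     ])]
```

Request:
servo_tool:
  commands:
    - {"tx": 0, "ty": 0, "tz": 0, "yaw": -0.024}
    - {"tx": 0, "ty": 0, "tz": 0, "yaw": -0.048}
    - {"tx": 0, "ty": 0, "tz": 0, "yaw": -0.048}
    - {"tx": 0, "ty": 0, "tz": 0, "yaw": -0.048}
    - {"tx": 0, "ty": 0, "tz": 0, "yaw": -0.048}
    - {"tx": 0, "ty": 0, "tz": 0, "yaw": -0.048}
    - {"tx": 0, "ty": 0, "tz": 0, "yaw": -0.048}
    - {"tx": 0, "ty": 0, "tz": 0, "yaw": -0.048}
  fingers: -0.2
  newtons: 40

```text
time_s: 3.15
eef_pos: [0.505, -0.054, 0.2613]
orientation: [0.0, 0.069, 0.998, 0.0]
wrist_force: [0.3, 0.9, -0.2]
grip_width: 0.0511
grasp_force: 0.0
```

Request:
servo_tool:
  commands:
    - {"tx": 0.03, "ty": 0.02, "tz": 0.1, "yaw": 0}
    - {"tx": 0.03, "ty": 0.02, "tz": 0.25, "yaw": 0}
    - {"tx": 0.03, "ty": 0.02, "tz": 0.45, "yaw": 0}
    - {"tx": 0.03, "ty": 0.02, "tz": 0.65, "yaw": 0}
    - {"tx": 0.03, "ty": 0.02, "tz": 0.8, "yaw": 0}
    - {"tx": 0.03, "ty": 0.02, "tz": 0.9, "yaw": 0}
    - {"tx": 0.03, "ty": 0.02, "tz": 0.9, "yaw": 0}
    - {"tx": 0.03, "ty": 0.02, "tz": 0.9, "yaw": 0}

```text
time_s: 3.95
eef_pos: [0.5019, -0.051, 0.1535]
orientation: [0.0, 0.069, 0.998, 0.0]
wrist_force: [0.3, -0.6, 0.4]
grip_width: 0.0511
grasp_force: 0.0
```

Request:
servo_tool:
  commands:
    - {"tx": 0, "ty": 0, "tz": 0.1, "yaw": 0}
    - {"tx": 0, "ty": 0, "tz": 0.2, "yaw": 0}
    - {"tx": 0, "ty": 0, "tz": 0.3, "yaw": 0}
    - {"tx": 0, "ty": 0, "tz": 0.38, "yaw": 0}
    - {"tx": 0, "ty": 0, "tz": 0.41, "yaw": 0}
    - {"tx": 0, "ty": 0, "tz": 0.41, "yaw": 0}
    - {"tx": 0, "ty": 0, "tz": 0.41, "yaw": 0}
    - {"tx": 0, "ty": 0, "tz": 0.41, "yaw": 0}

```text
time_s: 4.75
eef_pos: [0.5022, -0.0511, 0.1045]
orientation: [0.0, 0.069, 0.998, 0.0]
wrist_force: [0.0, -0.3, 0.4]
grip_width: 0.0512
grasp_force: 0.0
```

Request:
servo_tool:
  commands:
    - {"tx": 0, "ty": 0, "tz": 0, "yaw": 0}
    - {"tx": 0, "ty": 0, "tz": 0, "yaw": 0}
    - {"tx": 0, "ty": 0, "tz": 0, "yaw": 0}
    - {"tx": 0, "ty": 0, "tz": 0, "yaw": 0}
    - {"tx": 0, "ty": 0, "tz": 0, "yaw": 0}
    - {"tx": 0, "ty": 0, "tz": 0, "yaw": 0}
    - {"tx": 0, "ty": 0, "tz": 0, "yaw": 0}
    - {"tx": 0, "ty": 0, "tz": 0, "yaw": 0}
  fingers: 1
  newtons: 25

```text
time_s: 5.55
eef_pos: [0.5014, -0.053, 0.1042]
orientation: [-0.0, 0.07, 0.998, -0.001]
wrist_force: [-0.8, -6.0, 1.7]
grip_width: 0.0195
grasp_force: 25.6
```

Request:
servo_tool:
  commands:
    - {"tx": -0.003, "ty": -0.01, "tz": -0.061, "yaw": 0}
    - {"tx": -0.013, "ty": -0.015, "tz": -0.121, "yaw": 0}
    - {"tx": -0.029, "ty": -0.015, "tz": -0.18, "yaw": 0}
    - {"tx": -0.05, "ty": -0.015, "tz": -0.237, "yaw": 0}
    - {"tx": -0.078, "ty": -0.015, "tz": -0.292, "yaw": 0}
    - {"tx": -0.111, "ty": -0.015, "tz": -0.343, "yaw": 0}
    - {"tx": -0.15, "ty": -0.015, "tz": -0.39, "yaw": 0}
    - {"tx": -0.171, "ty": -0.015, "tz": -0.412, "yaw": 0}

```text
time_s: 6.35
eef_pos: [0.5218, -0.056, 0.1539]
orientation: [-0.0, 0.069, 0.998, -0.0]
wrist_force: [-1.4, -4.6, -5.4]
grip_width: 0.0189
grasp_force: 24.6
```

Request:
servo_tool:
  commands:
    - {"tx": -0.045, "ty": -0.01, "tz": -0.041, "yaw": 0}
    - {"tx": -0.095, "ty": -0.01, "tz": -0.077, "yaw": 0}
    - {"tx": -0.148, "ty": -0.01, "tz": -0.107, "yaw": 0}
    - {"tx": -0.203, "ty": -0.01, "tz": -0.132, "yaw": 0}
    - {"tx": -0.261, "ty": -0.01, "tz": -0.151, "yaw": 0}
    - {"tx": -0.321, "ty": -0.01, "tz": -0.164, "yaw": 0}
    - {"tx": -0.382, "ty": -0.01, "tz": -0.17, "yaw": 0}
    - {"tx": -0.42, "ty": -0.01, "tz": -0.171, "yaw": 0}

```text
time_s: 7.15
eef_pos: [0.5727, -0.0636, 0.1745]
orientation: [0.001, 0.069, 0.998, 0.0]
wrist_force: [-5.3, 0.6, 3.8]
grip_width: 0.0184
grasp_force: 23.9
```

Run:
```python
from h import *
s=state();print(s["eef_pos"],s["wrist_force"],s["moment"],s["grip_width"])
b=get_image("side");a=get_image("scene")
cv2.imwrite("pics/c3.png",np.hstack([cv2.resize(b[170:440,170:410],(400,450)),cv2.resize(a[170:440,250:490],(400,450))])[...,::-1])
```

```text
[ 0.57273906 -0.06356478  0.17449411] [-5.33774629  0.63776397  3.84059494] [-0.00990664  1.25823876  0.01009607] 0.018435348490703277
```

View pics/c3.png

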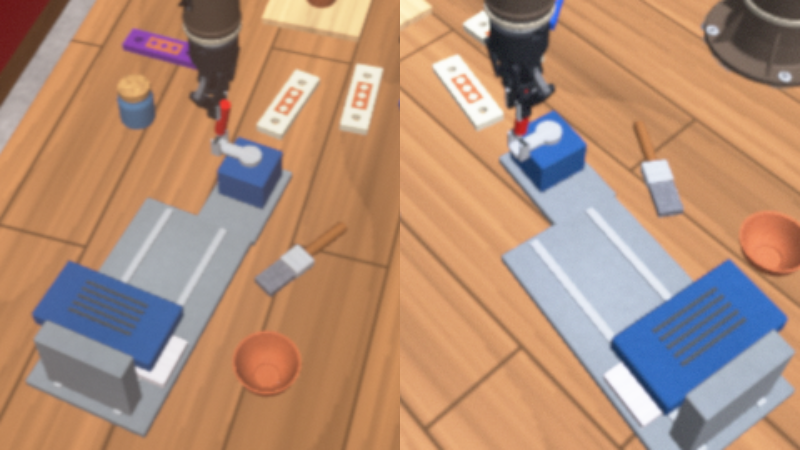

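```bash
cat >> h.py <<'E'
import sys
def crank(P0,C,th0,steps,R=.055,a=86.03):
    a=np.radians(2*a);tx=np.array([np.cos(a),np.sin(a)]);ty=np.array([-tx[1]*-1,-tx[0]])
    for k in range(0,len(steps),8):
        o=[]
        for s in steps[k:k+8]:
            P=C+R*np.array([np.cos(th0+s),np.sin(th0+s)]);d=(P-P0)/.12
            o.append('{"tx": %.3f, "ty": %.3f, "tz": 0, "yaw": 0}'%(d@tx,d@ty))
        P0=P;print("["+", ".join(o)+"]",P.round(4))
E
python3 - <<'E'
from h import *
crank(np.array([.572,-.0639]),np.array([.5165,-.0552]),np.radians(-8.7),list(np.arange(1,25)*.4))
E
```

```text
[{"tx": 0.044, "ty": 0.181, "tz": 0, "yaw": 0}, {"tx": 0.144, "ty": 0.332, "tz": 0, "yaw": 0}, {"tx": 0.296, "ty": 0.433, "tz": 0, "yaw": 0}, {"tx": 0.475, "ty": 0.466, "tz": 0, "yaw": 0}, {"tx": 0.653, "ty": 0.427, "tz": 0, "yaw": 0}, {"tx": 0.802, "ty": 0.322, "tz": 0, "yaw": 0}, {"tx": 0.898, "ty": 0.167, "tz": 0, "yaw": 0}, {"tx": 0.926, "ty": -0.013, "tz": 0, "yaw": 0}] [ 0.4617 -0.0501]
[{"tx": -0.044, "ty": -0.177, "tz": 0, "yaw": 0}, {"tx": -0.154, "ty": -0.322, "tz": 0, "yaw": 0}, {"tx": -0.311, "ty": -0.414, "tz": 0, "yaw": 0}, {"tx": -0.492, "ty": -0.436, "tz": 0, "yaw": 0}, {"tx": -0.667, "ty": -0.387, "tz": 0, "yaw": 0}, {"tx": -0.809, "ty": -0.273, "tz": 0, "yaw": 0}, {"tx": -0.896, "ty": -0.113, "tz": 0, "yaw": 0}, {"tx": -0.914, "ty": 0.068, "tz": 0, "yaw": 0}] [ 0.5715 -0.0571]
[{"tx": 0.054, "ty": 0.174, "tz": 0, "yaw": 0}, {"tx": 0.172, "ty": 0.313, "tz": 0, "yaw": 0}, {"tx": 0.335, "ty": 0.395, "tz": 0, "yaw": 0}, {"tx": 0.517, "ty": 0.407, "tz": 0, "yaw": 0}, {"tx": 0.689, "ty": 0.347, "tz": 0, "yaw": 0}, {"tx": 0.824, "ty": 0.226, "tz": 0, "yaw": 0}, {"tx": 0.901, "ty": 0.061, "tz": 0, "yaw": 0}, {"tx": 0.908, "ty": -0.121, "tz": 0, "yaw": 0}] [ 0.4615 -0.0565]
```

Request:
servo_tool:
  commands:
    - {"tx": 0.044, "ty": 0.181, "tz": 0, "yaw": 0}
    - {"tx": 0.144, "ty": 0.332, "tz": 0, "yaw": 0}
    - {"tx": 0.296, "ty": 0.433, "tz": 0, "yaw": 0}
    - {"tx": 0.475, "ty": 0.466, "tz": 0, "yaw": 0}
    - {"tx": 0.653, "ty": 0.427, "tz": 0, "yaw": 0}
    - {"tx": 0.802, "ty": 0.322, "tz": 0, "yaw": 0}
    - {"tx": 0.898, "ty": 0.167, "tz": 0, "yaw": 0}
    - {"tx": 0.926, "ty": -0.013, "tz": 0, "yaw": 0}
  newtons: 30

```text
time_s: 8.05
eef_pos: [0.462, -0.0488, 0.1749]
orientation: [0.002, 0.068, 0.998, 0.001]
wrist_force: [1.3, 4.2, 0.2]
grip_width: 0.0
grasp_force: 2.5
```

Run:
```python
from h import *
s=state();print(s["eef_pos"],s["wrist_force"],s["grip_width"])
b=get_image("side");a=get_image("scene")
for c in("side","scene"):
  for l in["handle_hinge","handle_end","hub"]:print(c,l,[(np.round(d["point"]),round(d["conf"],2)) for d in landmark_of(l,c)])
cv2.imwrite("pics/c4.png",np.hstack([cv2.resize(b[180:360,240:400],(400,450)),cv2.resize(a[170:350,250:410],(400,450))])[...,::-1])
```

```text
[ 0.46201705 -0.04879866  0.17492104] [1.32278352 4.24599106 0.19060607] 2.8383058774317406e-05
side handle_hinge [(array([343., 258.]), 0.92), (array([354., 325.]), 0.64)]
side handle_end []
side hub [(array([321., 255.]), 0.91)]
scene handle_hinge [(array([348., 224.]), 0.94)]
scene handle_end [(array([352., 203.]), 0.8)]
scene hub [(array([336., 241.]), 0.56), (array([396., 364.]), 0.17)]
```

View pics/c4.png

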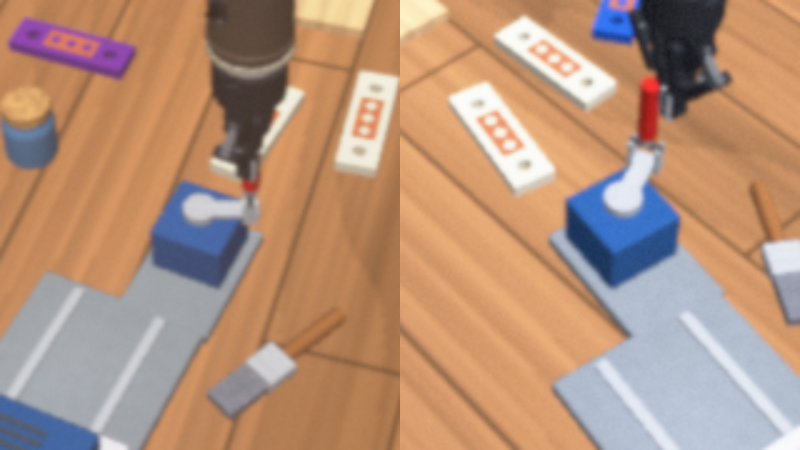

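Run:
```python
from h import *
S,D=cam("scene"),cam("side")
H=tri((348,224),S,(343,258),D);print(H,plane((352,203),.202,S),plane((343,258),.118,D),plane((348,224),.118,S))
print("hub",tri((336,241),S,(321,255),D))
print(state()["eef_pos"])
```

```text
[ 0.45732144 -0.08155417  0.11009166] [ 0.46271371 -0.0735738   0.202     ] [ 0.45580203 -0.06895013  0.118     ] [ 0.45882932 -0.08460015  0.118     ]
hub [ 0.51750745 -0.0664395   0.11314102]
[ 0.46190021 -0.04922883  0.17404926]
```

Request:
servo_tool:
  commands:
    - {"tx": 0, "ty": 0, "tz": -0.1, "yaw": 0}
    - {"tx": 0, "ty": 0, "tz": -0.25, "yaw": 0}
    - {"tx": 0, "ty": 0, "tz": -0.4, "yaw": 0}
    - {"tx": 0, "ty": 0, "tz": -0.5, "yaw": 0}
    - {"tx": 0, "ty": 0, "tz": -0.5, "yaw": 0}
    - {"tx": 0, "ty": 0, "tz": -0.5, "yaw": 0}
    - {"tx": 0, "ty": 0, "tz": -0.5, "yaw": 0}
    - {"tx": 0, "ty": 0, "tz": -0.5, "yaw": 0}

```text
time_s: 9.25
eef_pos: [0.4608, -0.0501, 0.2333]
orientation: [-0.001, 0.069, 0.998, -0.0]
wrist_force: [0.4, 0.3, 0.6]
grip_width: 0.0001
grasp_force: 0.0
```

Request:
servo_tool:
  commands:
    - {"tx": 0, "ty": 0, "tz": 0, "yaw": 0}
    - {"tx": 0, "ty": 0, "tz": 0, "yaw": 0}
    - {"tx": 0, "ty": 0, "tz": 0, "yaw": 0}
    - {"tx": 0, "ty": 0, "tz": 0, "yaw": 0}
    - {"tx": 0, "ty": 0, "tz": 0, "yaw": 0}
    - {"tx": 0, "ty": 0, "tz": 0, "yaw": 0}
    - {"tx": 0, "ty": 0, "tz": 0, "yaw": 0}
    - {"tx": 0, "ty": 0, "tz": 0, "yaw": 0}
  fingers: -0.2

```text
time_s: 10.05
eef_pos: [0.4613, -0.0501, 0.2341]
orientation: [0.0, 0.069, 0.998, 0.0]
wrist_force: [-0.2, 1.0, -0.2]
grip_width: 0.0509
grasp_force: 0.0
```

Run:
```python
from h import *
print(state()["eef_pos"],state()["grip_width"])
W=cam("wrist");get_image("wrist")
for l,z in[("handle_end",.202),("handle_hinge",.118),("hub",.118)]:print(l,[(np.round(d["point"]),plane(d["point"],z,W).round(4),round(d["conf"],2)) for d in landmark_of(l,"wrist")])
```

```text
[ 0.46132734 -0.05011906  0.23408112] 0.05090527383818802
handle_end [(array([264., 301.]), array([ 0.4656, -0.0746,  0.202 ]), 0.57), (array([321., 315.]), array([ 0.4762, -0.0498,  0.202 ]), 0.52)]
handle_hinge [(array([280., 250.]), array([ 0.4663, -0.0752,  0.118 ]), 0.96)]
hub [(array([322., 314.]), array([ 0.5158, -0.0543,  0.118 ]), 0.78)]
```

Request:
servo_tool:
  commands:
    - {"tx": -0.03, "ty": -0.1, "tz": 0, "yaw": 0}
    - {"tx": -0.067, "ty": -0.2, "tz": 0, "yaw": 0}
    - {"tx": -0.067, "ty": -0.2, "tz": 0.1, "yaw": 0}
    - {"tx": -0.067, "ty": -0.2, "tz": 0.25, "yaw": 0}
    - {"tx": -0.067, "ty": -0.2, "tz": 0.4, "yaw": 0}
    - {"tx": -0.067, "ty": -0.2, "tz": 0.55, "yaw": 0}
    - {"tx": -0.067, "ty": -0.2, "tz": 0.66, "yaw": 0}
    - {"tx": -0.067, "ty": -0.2, "tz": 0.66, "yaw": 0}

```text
time_s: 11.05
eef_pos: [0.4644, -0.0751, 0.1526]
orientation: [-0.002, 0.069, 0.998, 0.0]
wrist_force: [0.0, 0.3, 0.9]
grip_width: 0.051
grasp_force: 0.0
```

Request:
servo_tool:
  commands:
    - {"tx": 0, "ty": 0, "tz": 0, "yaw": 0}
    - {"tx": 0, "ty": 0, "tz": 0, "yaw": 0}
    - {"tx": 0, "ty": 0, "tz": 0, "yaw": 0}
    - {"tx": 0, "ty": 0, "tz": 0, "yaw": 0}
    - {"tx": 0, "ty": 0, "tz": 0, "yaw": 0}
    - {"tx": 0, "ty": 0, "tz": 0, "yaw": 0}
    - {"tx": 0, "ty": 0, "tz": 0, "yaw": 0}
    - {"tx": 0, "ty": 0, "tz": 0, "yaw": 0}
  fingers: 1
  newtons: 80

```text
time_s: 11.85
eef_pos: [0.4662, -0.0754, 0.1556]
orientation: [0.001, 0.069, 0.998, -0.0]
wrist_force: [-1.5, -2.2, 6.4]
grip_width: 0.0184
grasp_force: 77.9
```

Run:
```python
from h import *
p=state()["eef_pos"];print(p,state()["grip_width"])
C=np.array([.516,-.0545]);d=p[:2]-C;th=np.arctan2(d[1],d[0]);print(np.hypot(*d),np.degrees(th))
crank(np.array([.466,-.075]),C,th,list(np.arange(1,33)*.25))
```

```text
[ 0.46624807 -0.075429    0.1556018 ] 0.018422541443478366
0.05397478989106173 -157.1851100227372
[{"tx": -0.065, "ty": -0.098, "tz": 0, "yaw": 0}, {"tx": -0.156, "ty": -0.168, "tz": 0, "yaw": 0}, {"tx": -0.261, "ty": -0.213, "tz": 0, "yaw": 0}, {"tx": -0.373, "ty": -0.231, "tz": 0, "yaw": 0}, {"tx": -0.487, "ty": -0.221, "tz": 0, "yaw": 0}, {"tx": -0.595, "ty": -0.183, "tz": 0, "yaw": 0}, {"tx": -0.690, "ty": -0.119, "tz": 0, "yaw": 0}, {"tx": -0.766, "ty": -0.034, "tz": 0, "yaw": 0}] [ 0.5565 -0.0917]
[{"tx": -0.053, "ty": 0.101, "tz": 0, "yaw": 0}, {"tx": -0.079, "ty": 0.213, "tz": 0, "yaw": 0}, {"tx": -0.076, "ty": 0.327, "tz": 0, "yaw": 0}, {"tx": -0.046, "ty": 0.437, "tz": 0, "yaw": 0}, {"tx": 0.011, "ty": 0.536, "tz": 0, "yaw": 0}, {"tx": 0.090, "ty": 0.618, "tz": 0, "yaw": 0}, {"tx": 0.188, "ty": 0.678, "tz": 0, "yaw": 0}, {"tx": 0.297, "ty": 0.712, "tz": 0, "yaw": 0}] [ 0.533  -0.0022]
[{"tx": 0.114, "ty": 0.006, "tz": 0, "yaw": 0}, {"tx": 0.226, "ty": -0.017, "tz": 0, "yaw": 0}, {"tx": 0.329, "ty": -0.067, "tz": 0, "yaw": 0}, {"tx": 0.417, "ty": -0.140, "tz": 0, "yaw": 0}, {"tx": 0.483, "ty": -0.233, "tz": 0, "yaw": 0}, {"tx": 0.525, "ty": -0.339, "tz": 0, "yaw": 0}, {"tx": 0.538, "ty": -0.453, "tz": 0, "yaw": 0}, {"tx": 0.524, "ty": -0.566, "tz": 0, "yaw": 0}] [ 0.4614 -0.0608]
[{"tx": -0.042, "ty": -0.106, "tz": 0, "yaw": 0}, {"tx": -0.109, "ty": -0.199, "tz": 0, "yaw": 0}, {"tx": -0.197, "ty": -0.272, "tz": 0, "yaw": 0}, {"tx": -0.301, "ty": -0.320, "tz": 0, "yaw": 0}, {"tx": -0.413, "ty": -0.342, "tz": 0, "yaw": 0}, {"tx": -0.527, "ty": -0.336, "tz": 0, "yaw": 0}, {"tx": -0.636, "ty": -0.301, "tz": 0, "yaw": 0}, {"tx": -0.733, "ty": -0.241, "tz": 0, "yaw": 0}] [ 0.5445 -0.1016]
```

Request:
servo_tool:
  commands:
    - {"tx": -0.065, "ty": -0.098, "tz": 0, "yaw": 0}
    - {"tx": -0.156, "ty": -0.168, "tz": 0, "yaw": 0}
    - {"tx": -0.261, "ty": -0.213, "tz": 0, "yaw": 0}
    - {"tx": -0.373, "ty": -0.231, "tz": 0, "yaw": 0}
    - {"tx": -0.487, "ty": -0.221, "tz": 0, "yaw": 0}
    - {"tx": -0.595, "ty": -0.183, "tz": 0, "yaw": 0}
    - {"tx": -0.69, "ty": -0.119, "tz": 0, "yaw": 0}
    - {"tx": -0.766, "ty": -0.034, "tz": 0, "yaw": 0}

```text
time_s: 12.65
eef_pos: [0.5576, -0.0936, 0.1557]
orientation: [0.001, 0.07, 0.998, -0.001]
wrist_force: [-1.2, -4.2, 4.3]
grip_width: 0.0184
grasp_force: 78.3
```

Request:
servo_tool:
  commands:
    - {"tx": -0.053, "ty": 0.101, "tz": 0, "yaw": 0}
    - {"tx": -0.079, "ty": 0.213, "tz": 0, "yaw": 0}
    - {"tx": -0.076, "ty": 0.327, "tz": 0, "yaw": 0}
    - {"tx": -0.046, "ty": 0.437, "tz": 0, "yaw": 0}
    - {"tx": 0.011, "ty": 0.536, "tz": 0, "yaw": 0}
    - {"tx": 0.09, "ty": 0.618, "tz": 0, "yaw": 0}
    - {"tx": 0.188, "ty": 0.678, "tz": 0, "yaw": 0}
    - {"tx": 0.297, "ty": 0.712, "tz": 0, "yaw": 0}

```text
time_s: 13.45
eef_pos: [0.5332, -0.003, 0.1556]
orientation: [0.001, 0.069, 0.998, -0.001]
wrist_force: [1.2, -11.0, 7.7]
grip_width: 0.0183
grasp_force: 78.4
```

Request:
servo_tool:
  commands:
    - {"tx": 0.114, "ty": 0.006, "tz": 0, "yaw": 0}
    - {"tx": 0.226, "ty": -0.017, "tz": 0, "yaw": 0}
    - {"tx": 0.329, "ty": -0.067, "tz": 0, "yaw": 0}
    - {"tx": 0.417, "ty": -0.14, "tz": 0, "yaw": 0}
    - {"tx": 0.483, "ty": -0.233, "tz": 0, "yaw": 0}
    - {"tx": 0.525, "ty": -0.339, "tz": 0, "yaw": 0}
    - {"tx": 0.538, "ty": -0.453, "tz": 0, "yaw": 0}
    - {"tx": 0.524, "ty": -0.566, "tz": 0, "yaw": 0}

```text
time_s: 14.25
eef_pos: [0.4622, -0.059, 0.1557]
orientation: [0.001, 0.068, 0.998, 0.001]
wrist_force: [2.6, 4.8, 4.1]
grip_width: 0.0183
grasp_force: 78.9
```

Run:
```python
from h import *
p=state()["eef_pos"];C=np.array([.516,-.0545]);th=np.radians(-157.185)+6.
crank(np.array([.4614,-.0608]),C,th,[.1,.2,.3,.4,.4,.4,.4,.4]+list(.4+.1*np.arange(1,9)))
```

```text
[{"tx": -0.013, "ty": -0.044, "tz": 0, "yaw": 0}, {"tx": -0.031, "ty": -0.086, "tz": 0, "yaw": 0}, {"tx": -0.054, "ty": -0.126, "tz": 0, "yaw": 0}, {"tx": -0.080, "ty": -0.164, "tz": 0, "yaw": 0}, {"tx": -0.080, "ty": -0.164, "tz": 0, "yaw": 0}, {"tx": -0.080, "ty": -0.164, "tz": 0, "yaw": 0}, {"tx": -0.080, "ty": -0.164, "tz": 0, "yaw": 0}, {"tx": -0.080, "ty": -0.164, "tz": 0, "yaw": 0}] [ 0.4681 -0.0816]
[{"tx": -0.030, "ty": -0.035, "tz": 0, "yaw": 0}, {"tx": -0.063, "ty": -0.067, "tz": 0, "yaw": 0}, {"tx": -0.099, "ty": -0.095, "tz": 0, "yaw": 0}, {"tx": -0.137, "ty": -0.120, "tz": 0, "yaw": 0}, {"tx": -0.178, "ty": -0.140, "tz": 0, "yaw": 0}, {"tx": -0.221, "ty": -0.157, "tz": 0, "yaw": 0}, {"tx": -0.265, "ty": -0.169, "tz": 0, "yaw": 0}, {"tx": -0.310, "ty": -0.177, "tz": 0, "yaw": 0}] [ 0.5021 -0.1077]
```

Request:
servo_tool:
  commands:
    - {"tx": -0.013, "ty": -0.044, "tz": 0, "yaw": 0}
    - {"tx": -0.031, "ty": -0.086, "tz": 0, "yaw": 0}
    - {"tx": -0.054, "ty": -0.126, "tz": 0, "yaw": 0}
    - {"tx": -0.08, "ty": -0.164, "tz": 0, "yaw": 0}
    - {"tx": -0.08, "ty": -0.164, "tz": 0, "yaw": 0}
    - {"tx": -0.08, "ty": -0.164, "tz": 0, "yaw": 0}
    - {"tx": -0.08, "ty": -0.164, "tz": 0, "yaw": 0}
    - {"tx": -0.08, "ty": -0.164, "tz": 0, "yaw": 0}

```text
time_s: 15.05
eef_pos: [0.4684, -0.081, 0.1555]
orientation: [0.0, 0.069, 0.998, -0.0]
wrist_force: [-2.4, -0.3, 9.3]
grip_width: 0.0184
grasp_force: 79.6
```

Request:
servo_tool:
  commands:
    - {"tx": -0.03, "ty": -0.035, "tz": 0, "yaw": 0}
    - {"tx": -0.063, "ty": -0.067, "tz": 0, "yaw": 0}
    - {"tx": -0.099, "ty": -0.095, "tz": 0, "yaw": 0}
    - {"tx": -0.137, "ty": -0.12, "tz": 0, "yaw": 0}
    - {"tx": -0.137, "ty": -0.12, "tz": 0, "yaw": 0}
    - {"tx": -0.137, "ty": -0.12, "tz": 0, "yaw": 0}
    - {"tx": -0.137, "ty": -0.12, "tz": 0, "yaw": 0}
    - {"tx": -0.137, "ty": -0.12, "tz": 0, "yaw": 0}

```text
time_s: 15.85
eef_pos: [0.4823, -0.0982, 0.1556]
orientation: [0.0, 0.069, 0.998, -0.0]
wrist_force: [-3.7, -2.4, 10.5]
grip_width: 0.0184
grasp_force: 79.7
```

Request:
servo_tool:
  commands:
    - {"tx": -0.02, "ty": -0.01, "tz": 0, "yaw": 0}
    - {"tx": -0.041, "ty": -0.02, "tz": 0, "yaw": 0}
    - {"tx": -0.062, "ty": -0.029, "tz": 0, "yaw": 0}
    - {"tx": -0.084, "ty": -0.037, "tz": 0, "yaw": 0}
    - {"tx": -0.106, "ty": -0.043, "tz": 0, "yaw": 0}
    - {"tx": -0.128, "ty": -0.049, "tz": 0, "yaw": 0}
    - {"tx": -0.15, "ty": -0.053, "tz": 0, "yaw": 0}
    - {"tx": -0.15, "ty": -0.053, "tz": 0, "yaw": 0}

```text
time_s: 16.65
eef_pos: [0.4989, -0.1077, 0.1555]
orientation: [-0.0, 0.069, 0.998, -0.001]
wrist_force: [-5.1, -5.3, 12.8]
grip_width: 0.0184
grasp_force: 79.9
```

Run:
```python
from h import *
p=state();print(p["eef_pos"],p["wrist_force"])
b=get_image("side");a=get_image("scene");D=cam("side")
for c in("side","scene"):print([(plane(d["point"],.036,cam(c)).round(4),round(d["conf"],2)) for d in landmark_of("seat",c)])
for l in cut_out("mould1","side"):print(plane(l["point"],.012,D).round(3),round(l["conf"],2))
cv2.imwrite("pics/c5.png",np.hstack([cv2.resize(b[150:420,170:410],(400,450)),cv2.resize(a[150:420,250:490],(400,450))])[...,::-1])
```

```text
[ 0.49894734 -0.10770394  0.15554261] [-5.0595178  -5.2888383  12.81130361]
[(array([0.5904, 0.15  , 0.036 ]), 0.92)]
[(array([0.588 , 0.1442, 0.036 ]), 0.58), (array([ 0.4498, -0.1815,  0.036 ]), 0.24)]
[ 0.293 -0.548  0.012] 0.91
[ 0.372 -0.303  0.012] 0.84
[ 0.774 -0.335  0.012] 0.83
[ 0.507 -0.298  0.012] 0.79
[ 0.228 -0.337  0.012] 0.77
[0.596 0.14  0.012] 0.5
```

View pics/c5.png

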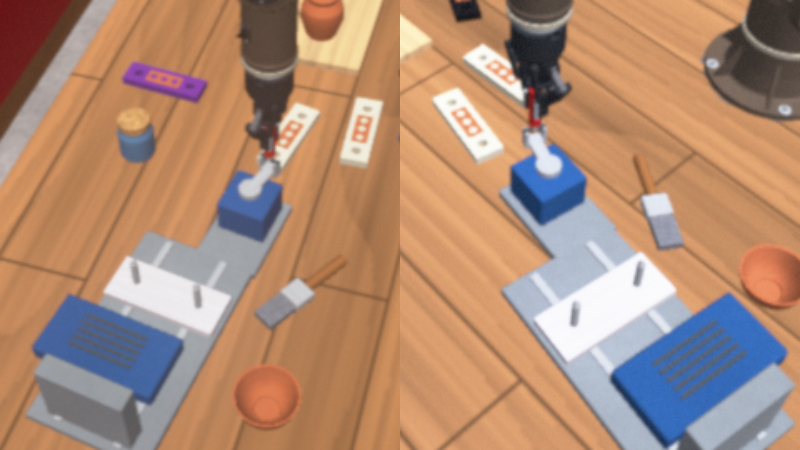

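Request:
servo_tool:
  commands:
    - {"tx": -0.03, "ty": -0.003, "tz": 0, "yaw": 0}
    - {"tx": -0.06, "ty": -0.005, "tz": 0, "yaw": 0}
    - {"tx": -0.09, "ty": -0.006, "tz": 0, "yaw": 0}
    - {"tx": -0.11, "ty": -0.005, "tz": 0, "yaw": 0}
    - {"tx": -0.13, "ty": -0.004, "tz": 0, "yaw": 0}
    - {"tx": -0.15, "ty": 0, "tz": 0, "yaw": 0}
    - {"tx": -0.15, "ty": 0, "tz": 0, "yaw": 0}
    - {"tx": -0.15, "ty": 0, "tz": 0, "yaw": 0}

```text
time_s: 17.7
eef_pos: [0.512, -0.1106, 0.1552]
orientation: [-0.005, 0.07, 0.998, -0.001]
wrist_force: [-22.0, -4.1, 28.6]
grip_width: 0.0182
grasp_force: 81.8
```

Request:
servo_tool:
  commands:
    - {"tx": 0.045, "ty": 0, "tz": 0, "yaw": 0}
    - {"tx": 0.045, "ty": 0, "tz": 0, "yaw": 0}
    - {"tx": 0.045, "ty": 0, "tz": 0, "yaw": 0}
    - {"tx": 0.045, "ty": 0, "tz": 0, "yaw": 0}
    - {"tx": 0.045, "ty": 0, "tz": 0, "yaw": 0}
    - {"tx": 0.045, "ty": 0, "tz": 0, "yaw": 0}
    - {"tx": 0.045, "ty": 0, "tz": 0, "yaw": 0}
    - {"tx": 0.045, "ty": 0, "tz": 0, "yaw": 0}

```text
time_s: 18.5
eef_pos: [0.5107, -0.1104, 0.1555]
orientation: [-0.001, 0.07, 0.998, -0.001]
wrist_force: [-6.6, -7.2, 14.0]
grip_width: 0.0183
grasp_force: 79.7
```

Request:
servo_tool:
  commands:
    - {"tx": 0, "ty": 0, "tz": 0, "yaw": 0}
    - {"tx": 0, "ty": 0, "tz": 0, "yaw": 0}
    - {"tx": 0, "ty": 0, "tz": 0, "yaw": 0}
    - {"tx": 0, "ty": 0, "tz": -0.1, "yaw": 0}
    - {"tx": 0, "ty": 0, "tz": -0.3, "yaw": 0}
    - {"tx": 0, "ty": 0, "tz": -0.5, "yaw": 0}
    - {"tx": 0, "ty": 0, "tz": -0.7, "yaw": 0}
    - {"tx": 0, "ty": 0, "tz": -0.9, "yaw": 0}
  fingers: -1

```text
time_s: 19.3
eef_pos: [0.5118, -0.1083, 0.2647]
orientation: [0.0, 0.069, 0.998, 0.0]
wrist_force: [0.6, 0.0, 0.3]
grip_width: 0.0853
grasp_force: 0.0
```

Request:
servo_tool:
  commands:
    - {"tx": 0, "ty": -0.1, "tz": 0, "yaw": 0.023}
    - {"tx": 0, "ty": -0.25, "tz": 0, "yaw": 0.046}
    - {"tx": 0, "ty": -0.45, "tz": 0, "yaw": 0.069}
    - {"tx": 0, "ty": -0.65, "tz": 0, "yaw": 0.092}
    - {"tx": 0, "ty": -0.85, "tz": 0, "yaw": 0.115}
    - {"tx": 0, "ty": -1, "tz": 0, "yaw": 0.138}
    - {"tx": 0, "ty": -1, "tz": 0, "yaw": 0.161}
    - {"tx": 0, "ty": -1, "tz": 0, "yaw": 0.184}

```text
time_s: 20.1
eef_pos: [0.4952, -0.228, 0.2636]
orientation: [0.0, 0.606, 0.796, 0.0]
wrist_force: [0.9, 0.5, -0.3]
grip_width: 0.0856
grasp_force: 0.0
```

Request:
servo_tool:
  commands:
    - {"tx": 0, "ty": 0, "tz": 0, "yaw": 0.023}
    - {"tx": 0, "ty": 0, "tz": 0, "yaw": 0.046}
    - {"tx": 0, "ty": 0, "tz": 0, "yaw": 0.07}
    - {"tx": 0, "ty": 0, "tz": 0, "yaw": 0.077}
    - {"tx": 0, "ty": 0, "tz": 0, "yaw": 0.077}
    - {"tx": 0, "ty": 0, "tz": 0, "yaw": 0.077}
    - {"tx": 0, "ty": 0, "tz": 0, "yaw": 0.077}
    - {"tx": 0, "ty": 0, "tz": 0, "yaw": 0.077}

```text
time_s: 20.9
eef_pos: [0.4952, -0.2275, 0.263]
orientation: [0.0, 0.776, 0.63, 0.0]
wrist_force: [0.4, 0.4, 0.3]
grip_width: 0.0856
grasp_force: 0.0
```

```bash
cat >> h.py <<'E'
def moulds(z=.016,lab="mould1"):
    W=cam("wrist");a=get_image("wrist");out=[]
    for d in cut_out(lab,"wrist"):
        r=d["region"];cs,_=cv2.findContours(r.astype(np.uint8),0,1)
        P=np.array([plane(q,z,W)[:2] for q in max(cs,key=cv2.contourArea)[:,0]],np.float32)
        (c,wh,an)=cv2.minAreaRect(P);bx=cv2.boxPoints((c,wh,an));e=max([bx[1]-bx[0],bx[2]-bx[1]],key=np.linalg.norm)
        print(round(d["conf"],2),np.round(c,4),"yaw %.1f"%(np.degrees(np.arctan2(e[1],e[0]))%180),np.round(wh,3),a[r].mean(0).round(),np.array(d["point"]).round())
    return a
E
python3 - <<'E'
from h import *
s=state();print(s["eef_pos"],s["orientation"],s["qpos"].round(2))
a=moulds();cv2.imwrite("pics/w6.png",a[...,::-1])
E
```

```text
[ 0.49524689 -0.22748084  0.26299864] [2.55677013e-06 7.76269197e-01 6.30401562e-01 6.79071545e-05] [ 0.21  0.28  0.16  1.73 -0.05  1.14  0.18]
0.93 [ 0.2336 -0.3397] yaw 33.6 [0.167 0.044] [ 56.  60. 120.] [108. 346.]
0.9 [ 0.382  -0.3123] yaw 91.7 [0.055 0.163] [170. 152. 128.] [229. 299.]
0.85 [ 0.5073 -0.2621] yaw 78.6 [0.161 0.051] [181. 161. 136.] [340. 229.]
0.78 [ 0.3216 -0.479 ] yaw 153.0 [0.026 0.047] [18. 13. 11.] [210. 444.]
0.72 [ 0.7452 -0.331 ] yaw 175.9 [0.056 0.104] [101.  42.  94.] [588. 254.]
0.48 [ 0.5128 -0.0786] yaw 78.3 [0.049 0.047] [126.  23.  23.] [305.  29.]
```

View pics/w6.png

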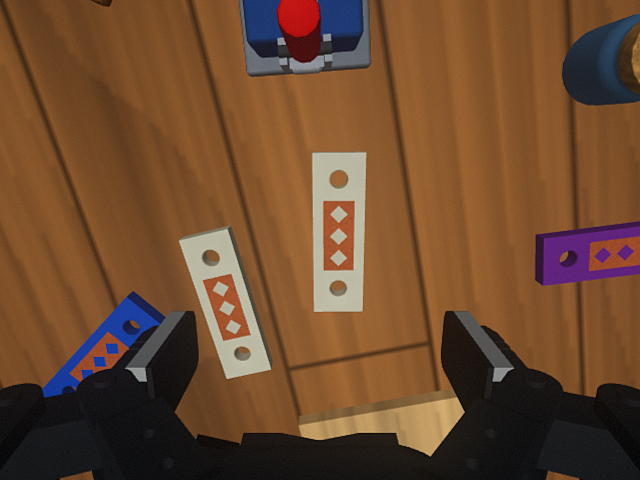

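Request:
servo_tool:
  commands:
    - {"tx": -0.1, "ty": 0.05, "tz": 0.1, "yaw": 0}
    - {"tx": -0.2, "ty": 0.12, "tz": 0.25, "yaw": 0}
    - {"tx": -0.262, "ty": 0.158, "tz": 0.45, "yaw": 0}
    - {"tx": -0.262, "ty": 0.158, "tz": 0.65, "yaw": 0}
    - {"tx": -0.262, "ty": 0.158, "tz": 0.85, "yaw": 0}
    - {"tx": -0.262, "ty": 0.158, "tz": 1.0, "yaw": 0}
    - {"tx": -0.262, "ty": 0.158, "tz": 1.0, "yaw": 0}
    - {"tx": -0.262, "ty": 0.158, "tz": 1.0, "yaw": 0}

```text
time_s: 21.8
eef_pos: [0.5072, -0.2629, 0.1426]
orientation: [-0.0, 0.777, 0.63, -0.0]
wrist_force: [0.5, -0.5, 0.7]
grip_width: 0.0855
grasp_force: 0.0
```

Request:
servo_tool:
  commands:
    - {"tx": 0, "ty": 0, "tz": 0.2, "yaw": 0}
    - {"tx": 0, "ty": 0, "tz": 0.4, "yaw": 0}
    - {"tx": 0, "ty": 0, "tz": 0.6, "yaw": 0}
    - {"tx": 0, "ty": 0, "tz": 0.75, "yaw": 0}
    - {"tx": 0, "ty": 0, "tz": 0.9, "yaw": 0}
    - {"tx": 0, "ty": 0, "tz": 0.97, "yaw": 0}
    - {"tx": 0, "ty": 0, "tz": 1.0, "yaw": 0}
    - {"tx": 0, "ty": 0, "tz": 1.0, "yaw": 0}

```text
time_s: 22.6
eef_pos: [0.5078, -0.2625, 0.0234]
orientation: [0.0, 0.777, 0.63, 0.0]
wrist_force: [-0.7, 0.2, 0.1]
grip_width: 0.0854
grasp_force: 0.0
```

Request:
servo_tool:
  commands:
    - {"tx": 0, "ty": 0, "tz": 0.08, "yaw": 0}
    - {"tx": 0, "ty": 0, "tz": 0.16, "yaw": 0}
    - {"tx": 0, "ty": 0, "tz": 0.16, "yaw": 0}
    - {"tx": 0, "ty": 0, "tz": 0.16, "yaw": 0}
    - {"tx": 0, "ty": 0, "tz": 0.16, "yaw": 0}
    - {"tx": 0, "ty": 0, "tz": 0.16, "yaw": 0}
    - {"tx": 0, "ty": 0, "tz": 0.16, "yaw": 0}
    - {"tx": 0, "ty": 0, "tz": 0.16, "yaw": 0}
  fingers: 1
  newtons: 50

```text
time_s: 23.4
eef_pos: [0.5074, -0.2622, 0.0038]
orientation: [0.0, 0.776, 0.63, 0.0]
wrist_force: [0.3, -0.2, -1.8]
grip_width: 0.0486
grasp_force: 52.4
```

Request:
servo_tool:
  commands:
    - {"tx": 0, "ty": 0, "tz": 0, "yaw": 0}
    - {"tx": 0, "ty": 0, "tz": -0.1, "yaw": 0}
    - {"tx": 0, "ty": 0, "tz": -0.25, "yaw": 0}
    - {"tx": 0, "ty": 0, "tz": -0.45, "yaw": 0}
    - {"tx": 0, "ty": 0, "tz": -0.65, "yaw": 0}
    - {"tx": 0, "ty": 0, "tz": -0.85, "yaw": 0}
    - {"tx": 0, "ty": 0, "tz": -1, "yaw": 0}
    - {"tx": 0, "ty": 0, "tz": -1, "yaw": 0}

```text
time_s: 24.2
eef_pos: [0.509, -0.263, 0.127]
orientation: [0.002, 0.777, 0.63, 0.001]
wrist_force: [0.1, -0.9, -1.7]
grip_width: 0.0484
grasp_force: 52.5
```

Request:
servo_tool:
  commands:
    - {"tx": 0, "ty": 0, "tz": -0.15, "yaw": 0}
    - {"tx": 0, "ty": 0, "tz": -0.3, "yaw": 0}
    - {"tx": 0, "ty": 0, "tz": -0.5, "yaw": 0}
    - {"tx": 0, "ty": 0, "tz": -0.7, "yaw": 0}
    - {"tx": 0.05, "ty": 0, "tz": -0.9, "yaw": 0}
    - {"tx": 0.15, "ty": 0, "tz": -1, "yaw": 0}
    - {"tx": 0.3, "ty": 0, "tz": -1, "yaw": 0}
    - {"tx": 0.5, "ty": 0, "tz": -1, "yaw": 0}

```text
time_s: 25.0
eef_pos: [0.5194, -0.2029, 0.2433]
orientation: [-0.0, 0.777, 0.63, -0.0]
wrist_force: [-0.0, 0.2, -2.0]
grip_width: 0.0487
grasp_force: 52.5
```

Request:
servo_tool:
  commands:
    - {"tx": 0.15, "ty": 0, "tz": 0, "yaw": 0}
    - {"tx": 0.3, "ty": 0, "tz": 0, "yaw": 0}
    - {"tx": 0.45, "ty": 0, "tz": 0, "yaw": 0}
    - {"tx": 0.6, "ty": 0, "tz": 0, "yaw": 0}
    - {"tx": 0.75, "ty": 0, "tz": 0, "yaw": 0}
    - {"tx": 0.9, "ty": 0, "tz": 0, "yaw": 0}
    - {"tx": 1, "ty": 0, "tz": 0, "yaw": 0}
    - {"tx": 1, "ty": 0, "tz": 0, "yaw": 0}

```text
time_s: 25.8
eef_pos: [0.5444, -0.0834, 0.243]
orientation: [-0.001, 0.775, 0.631, -0.0]
wrist_force: [0.7, 0.3, -0.6]
grip_width: 0.0484
grasp_force: 52.5
```

Request:
servo_tool:
  commands:
    - {"tx": 0.15, "ty": 0, "tz": 0, "yaw": 0}
    - {"tx": 0.3, "ty": 0, "tz": 0, "yaw": 0}
    - {"tx": 0.45, "ty": 0, "tz": 0, "yaw": 0}
    - {"tx": 0.6, "ty": 0, "tz": 0, "yaw": 0}
    - {"tx": 0.75, "ty": 0, "tz": 0, "yaw": 0}
    - {"tx": 0.9, "ty": 0, "tz": 0, "yaw": 0}
    - {"tx": 1, "ty": 0, "tz": 0, "yaw": 0}
    - {"tx": 1, "ty": 0, "tz": 0, "yaw": 0}

```text
time_s: 26.6
eef_pos: [0.5692, 0.0327, 0.2434]
orientation: [-0.0, 0.776, 0.631, 0.0]
wrist_force: [-0.4, 0.7, -1.8]
grip_width: 0.0486
grasp_force: 52.5
```

Request:
servo_tool:
  commands:
    - {"tx": 0.15, "ty": 0, "tz": 0, "yaw": -0.02}
    - {"tx": 0.3, "ty": 0, "tz": 0, "yaw": -0.04}
    - {"tx": 0.45, "ty": 0, "tz": 0, "yaw": -0.06}
    - {"tx": 0.6, "ty": 0, "tz": 0, "yaw": -0.08}
    - {"tx": 0.75, "ty": 0, "tz": 0, "yaw": -0.1}
    - {"tx": 0.9, "ty": 0, "tz": 0, "yaw": -0.12}
    - {"tx": 0.9, "ty": 0, "tz": 0, "yaw": -0.14}
    - {"tx": 0.9, "ty": 0, "tz": 0, "yaw": -0.16}

```text
time_s: 27.4
eef_pos: [0.5915, 0.1359, 0.2434]
orientation: [0.0, 0.375, 0.927, -0.001]
wrist_force: [0.0, -0.0, -2.4]
grip_width: 0.0487
grasp_force: 52.4
```

Request:
servo_tool:
  commands:
    - {"tx": 0, "ty": 0, "tz": 0, "yaw": -0.02}
    - {"tx": 0, "ty": 0, "tz": 0, "yaw": -0.04}
    - {"tx": 0, "ty": 0, "tz": 0, "yaw": -0.06}
    - {"tx": 0, "ty": 0, "tz": 0, "yaw": -0.08}
    - {"tx": 0, "ty": 0, "tz": 0, "yaw": -0.1}
    - {"tx": 0, "ty": 0, "tz": 0, "yaw": -0.1}
    - {"tx": 0, "ty": 0, "tz": 0, "yaw": -0.1}
    - {"tx": 0, "ty": 0, "tz": 0, "yaw": -0.1}

```text
time_s: 28.2
eef_pos: [0.5915, 0.1364, 0.2436]
orientation: [-0.0, 0.074, 0.997, -0.0]
wrist_force: [0.3, -1.0, -2.5]
grip_width: 0.0487
grasp_force: 52.4
```

Run:
```python
from h import *
s=state();print(s["eef_pos"],s["orientation"],s["qpos"].round(2),s["grip_width"])
a=moulds(s["eef_pos"][2]+.012)
W=cam("wrist");print("seat",[(plane(d["point"],.036,W).round(4),np.round(d["point"]),round(d["conf"],2)) for d in landmark_of("seat","wrist")])
cv2.imwrite("pics/w7.png",a[...,::-1])
```

```text
[0.59145153 0.13639209 0.2436038 ] [-6.14848086e-06  7.40605898e-02  9.97253726e-01 -1.87152299e-04] [-0.1   0.42 -0.31  1.58  0.14  1.16  0.99] 0.04872025971893567
0.66 [0.5752 0.1404] yaw 172.0 [0.051 0.124] [173. 152. 129.] [319. 260.]
seat []
```

View pics/w7.png

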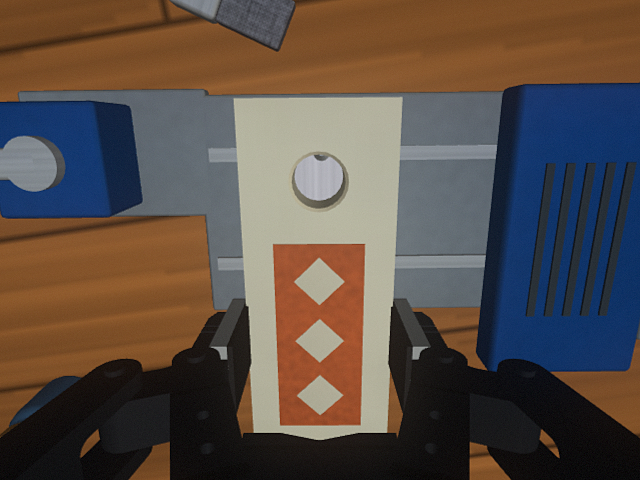

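Run:
```python
from h import *
S,D,W=cam("scene"),cam("side"),cam("wrist")
a=tri((392.8,307.8),S,(288.2,322.8),D);b=tri((354.4,333),S,(251,307.8),D);print(a,b,(a+b)/2,np.degrees(np.arctan2(*(b-a)[1::-1])))
print("pin via hole",plane((320,154),.094,W));h=plane((320,181),.2556,W);print("hole",h)
R=np.array([np.cos(np.radians(-8)),np.sin(np.radians(-8))]);print("plate centre",h[:2]+.055*R)
```

```text
[0.5401057  0.14601042 0.07967779] [0.64895497 0.13095825 0.07912794] [0.59453034 0.13848433 0.07940287] -7.873188241448325
pin via hole [0.54092024 0.14665279 0.094     ]
hole [0.53901881 0.14652302 0.2556    ]
plate centre [0.59348356 0.1388685 ]
```

Request:
servo_tool:
  commands:
    - {"tx": -0.01, "ty": 0, "tz": 0.12, "yaw": 0}
    - {"tx": -0.01, "ty": 0, "tz": 0.28, "yaw": 0}
    - {"tx": -0.01, "ty": 0, "tz": 0.45, "yaw": 0}
    - {"tx": -0.01, "ty": 0, "tz": 0.62, "yaw": 0}
    - {"tx": -0.01, "ty": 0, "tz": 0.8, "yaw": 0}
    - {"tx": -0.01, "ty": 0, "tz": 0.95, "yaw": 0}
    - {"tx": -0.01, "ty": 0, "tz": 1, "yaw": 0}
    - {"tx": -0.01, "ty": 0, "tz": 1, "yaw": 0}

```text
time_s: 29.15
eef_pos: [0.5918, 0.1367, 0.1223]
orientation: [-0.001, 0.072, 0.997, -0.0]
wrist_force: [-0.0, -0.3, -2.2]
grip_width: 0.0488
grasp_force: 52.4
```

Run:
```python
from h import *
s=state();print(s["eef_pos"],s["orientation"])
a=get_image("wrist");W=cam("wrist")
b=get_image("side")
cv2.imwrite("pics/w8.png",np.hstack([cv2.resize(a[100:260,220:420],(400,320),interpolation=2),cv2.resize(b[250:370,200:350],(400,320),interpolation=2)])[...,::-1])
g=cv2.cvtColor(a,cv2.COLOR_RGB2GRAY);print([int(v) for v in g[140:210:3,320]])
np.save("w8.npy",a)
```

```text
[0.59178377 0.13671111 0.12232841] [-1.09304977e-03  7.22402110e-02  9.97386589e-01 -3.86930357e-04]
[155, 156, 158, 160, 119, 102, 91, 89, 88, 136, 133, 130, 68, 72, 105, 153, 151, 154, 153, 152, 101, 75, 73, 146]
```

View pics/w8.png

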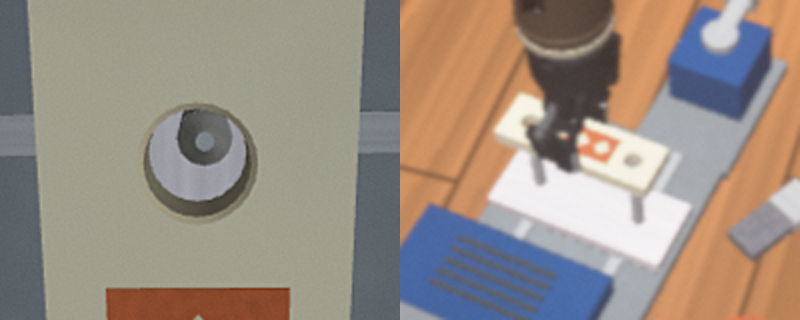

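```bash
cat >> h.py <<'E'
def fit(hole,tip,ztop=.012):
    s=state();W=cam("wrist");h=plane(hole,s["eef_pos"][2]+ztop,W);p=plane(tip,.094,W)
    d=p-h;d[2]=0;print("hole",h.round(4),"pin",p.round(4),"d",d.round(4),"tool units",(rel(s["eef_pos"]+d)).round(3))
E
python3 - <<'E'
from h import *
fit((319.7,181.3),(322,170.5))
E
```

```text
hole [0.5406 0.1465 0.1361] pin [0.5417 0.1474 0.094 ] d [0.0011 0.0009 0.    ] tool units [-0.008  0.009  0.   ]
```

Request:
servo_tool:
  commands:
    - {"tx": -0.008, "ty": 0.009, "tz": 0.1, "yaw": 0}
    - {"tx": -0.008, "ty": 0.009, "tz": 0.2, "yaw": 0}
    - {"tx": -0.008, "ty": 0.009, "tz": 0.3, "yaw": 0}
    - {"tx": -0.008, "ty": 0.009, "tz": 0.4, "yaw": 0}
    - {"tx": -0.008, "ty": 0.009, "tz": 0.5, "yaw": 0}
    - {"tx": -0.008, "ty": 0.009, "tz": 0.6, "yaw": 0}
    - {"tx": -0.008, "ty": 0.009, "tz": 0.68, "yaw": 0}
    - {"tx": -0.008, "ty": 0.009, "tz": 0.69, "yaw": 0}

```text
time_s: 30.05
eef_pos: [0.5928, 0.1376, 0.0392]
orientation: [-0.001, 0.072, 0.997, -0.0]
wrist_force: [-0.8, 0.0, -1.8]
grip_width: 0.0483
grasp_force: 52.4
```

Request:
servo_tool:
  commands:
    - {"tx": 0, "ty": 0, "tz": 0, "yaw": 0}
    - {"tx": 0, "ty": 0, "tz": 0, "yaw": 0}
    - {"tx": 0, "ty": 0, "tz": 0, "yaw": 0}
    - {"tx": 0, "ty": 0, "tz": 0, "yaw": 0}
    - {"tx": 0, "ty": 0, "tz": 0, "yaw": 0}
    - {"tx": 0, "ty": 0, "tz": -0.1, "yaw": 0}
    - {"tx": 0, "ty": 0, "tz": -0.3, "yaw": 0}
    - {"tx": 0, "ty": 0, "tz": -0.5, "yaw": 0}
  fingers: -1

```text
time_s: 30.85
eef_pos: [0.5935, 0.1379, 0.1021]
orientation: [-0.0, 0.072, 0.997, -0.0]
wrist_force: [0.2, -0.1, 0.5]
grip_width: 0.0851
grasp_force: 0.0
```

Request:
servo_tool:
  commands:
    - {"tx": 0, "ty": 0, "tz": -0.2, "yaw": 0}
    - {"tx": 0, "ty": 0, "tz": -0.4, "yaw": 0}
    - {"tx": 0, "ty": 0, "tz": -0.6, "yaw": 0}
    - {"tx": 0, "ty": 0, "tz": -0.8, "yaw": 0}
    - {"tx": 0, "ty": 0, "tz": -1, "yaw": 0}
    - {"tx": 0, "ty": 0, "tz": -1, "yaw": 0}
    - {"tx": 0, "ty": 0, "tz": -1, "yaw": 0}
    - {"tx": 0, "ty": 0, "tz": -1, "yaw": 0}

```text
time_s: 31.65
eef_pos: [0.5931, 0.1376, 0.2204]
orientation: [-0.0, 0.072, 0.997, -0.0]
wrist_force: [0.2, -0.3, 0.1]
grip_width: 0.0854
grasp_force: 0.0
```

Run:
```python
from h import *
s=state();print(s["eef_pos"],s["orientation"])
a=moulds(.052);W=cam("wrist");b=get_image("side")
c=proj((.594,.139,.045),W);print(c)
D=cam("side");
for l in cut_out("mould1","side"):print(plane(l["point"],.012,D).round(3),round(l["conf"],2),b[l["region"]].mean(0).round())
cv2.imwrite("pics/w9.png",np.hstack([cv2.resize(a,(400,300)),cv2.resize(b[250:370,200:360],(400,300),interpolation=2)])[...,::-1])
print("to B",rel((.45,-.24,.2)))
```

```text
[0.59314056 0.13760469 0.22040119] [-4.86673261e-04  7.22508408e-02  9.97386347e-01 -2.33856235e-04]
0.87 [0.5957 0.1389] yaw 172.0 [0.051 0.161] [174. 157. 136.] [319. 212.]
0.4 [ 0.711  -0.1111] yaw 88.9 [0.021 0.007] [28. 38. 49.] [ 56. 389.]
[319.07055075 219.62819518]
[0.604 0.115 0.012] 0.84 [234. 213. 194.]
[ 0.377 -0.316  0.012] 0.75 [234. 213. 190.]
[ 0.289 -0.547  0.012] 0.67 [111.  74.  55.]
[ 0.229 -0.334  0.012] 0.6 [109. 106. 177.]
[ 0.726 -0.338  0.012] 0.55 [147.  79. 149.]
to B [ 0.72773585 -3.28661596  0.17040975]
```

View pics/w9.png

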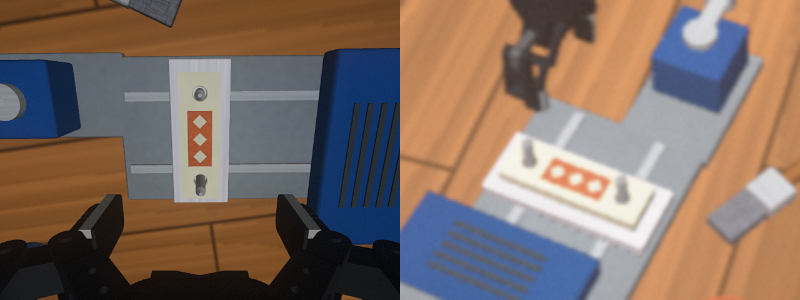

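Request:
servo_tool:
  commands:
    - {"tx": 0, "ty": -0.1, "tz": -0.1, "yaw": 0}
    - {"tx": 0.05, "ty": -0.25, "tz": -0.2, "yaw": 0}
    - {"tx": 0.1, "ty": -0.45, "tz": -0.2, "yaw": 0}
    - {"tx": 0.15, "ty": -0.65, "tz": -0.2, "yaw": 0}
    - {"tx": 0.2, "ty": -0.85, "tz": -0.2, "yaw": 0}
    - {"tx": 0.25, "ty": -1, "tz": -0.2, "yaw": 0}
    - {"tx": 0.28, "ty": -1, "tz": -0.2, "yaw": 0}
    - {"tx": 0.3, "ty": -1, "tz": -0.2, "yaw": 0}

```text
time_s: 32.65
eef_pos: [0.5404, 0.0233, 0.2459]
orientation: [0.001, 0.073, 0.997, 0.0]
wrist_force: [-0.8, 1.2, -0.5]
grip_width: 0.0854
grasp_force: 0.0
```

Request:
servo_tool:
  commands:
    - {"tx": 0.05, "ty": -0.15, "tz": 0, "yaw": 0}
    - {"tx": 0.1, "ty": -0.35, "tz": 0, "yaw": 0}
    - {"tx": 0.15, "ty": -0.55, "tz": 0, "yaw": 0}
    - {"tx": 0.2, "ty": -0.75, "tz": 0, "yaw": 0}
    - {"tx": 0.25, "ty": -0.95, "tz": 0, "yaw": 0}
    - {"tx": 0.28, "ty": -1, "tz": 0, "yaw": 0}
    - {"tx": 0.3, "ty": -1, "tz": 0, "yaw": 0}
    - {"tx": 0.3, "ty": -1, "tz": 0, "yaw": 0}

```text
time_s: 33.45
eef_pos: [0.4881, -0.0877, 0.2452]
orientation: [0.0, 0.071, 0.997, 0.0]
wrist_force: [-0.1, -0.0, -0.7]
grip_width: 0.0853
grasp_force: 0.0
```

Request:
servo_tool:
  commands:
    - {"tx": 0.05, "ty": -0.15, "tz": 0, "yaw": 0.02}
    - {"tx": 0.1, "ty": -0.35, "tz": 0, "yaw": 0.04}
    - {"tx": 0.15, "ty": -0.55, "tz": 0, "yaw": 0.06}
    - {"tx": 0.2, "ty": -0.75, "tz": 0, "yaw": 0.08}
    - {"tx": 0.25, "ty": -0.95, "tz": 0, "yaw": 0.1}
    - {"tx": 0.28, "ty": -1, "tz": 0, "yaw": 0.12}
    - {"tx": 0.3, "ty": -1, "tz": 0, "yaw": 0.14}
    - {"tx": 0.3, "ty": -1, "tz": 0, "yaw": 0.16}

```text
time_s: 34.25
eef_pos: [0.4356, -0.2017, 0.245]
orientation: [0.0, 0.545, 0.838, 0.0]
wrist_force: [-0.0, -0.9, 0.3]
grip_width: 0.0854
grasp_force: 0.0
```

Request:
servo_tool:
  commands:
    - {"tx": 0, "ty": 0, "tz": 0, "yaw": 0.02}
    - {"tx": 0, "ty": 0, "tz": 0, "yaw": 0.04}
    - {"tx": 0, "ty": 0, "tz": 0, "yaw": 0.06}
    - {"tx": 0, "ty": 0, "tz": 0, "yaw": 0.062}
    - {"tx": 0, "ty": 0, "tz": 0, "yaw": 0.062}
    - {"tx": 0, "ty": 0, "tz": 0, "yaw": 0.062}
    - {"tx": 0, "ty": 0, "tz": 0, "yaw": 0.062}
    - {"tx": 0, "ty": 0, "tz": 0, "yaw": 0.062}

```text
time_s: 35.05
eef_pos: [0.435, -0.2028, 0.2449]
orientation: [0.0, 0.696, 0.718, 0.0]
wrist_force: [1.0, 0.5, -0.3]
grip_width: 0.0856
grasp_force: 0.0
```

Run:
```python
from h import *
s=state();print(s["eef_pos"],s["orientation"])
a=moulds();print(rel((.381,-.3145,.004)))
cv2.imwrite("pics/w10.png",a[...,::-1])
```

```text
[ 0.43497913 -0.20278891  0.24489413] [4.31814185e-05 6.95545631e-01 7.18481922e-01 3.89414085e-05]
0.8 [ 0.2326 -0.3414] yaw 34.9 [0.169 0.05 ] [ 60.  65. 130.] [107. 341.]
0.72 [ 0.73   -0.3296] yaw 175.8 [0.057 0.082] [ 91.  36. 100.] [607. 340.]
0.69 [ 0.3806 -0.3113] yaw 91.9 [0.053 0.165] [183. 163. 137.] [259. 307.]
0.53 [ 0.3201 -0.472 ] yaw 151.3 [0.016 0.032] [19. 14. 11.] [206. 444.]
[-0.91543135 -0.47873373  2.00742549]
```

Request:
servo_tool:
  commands:
    - {"tx": -0.15, "ty": -0.08, "tz": 0, "yaw": 0}
    - {"tx": -0.35, "ty": -0.18, "tz": 0.1, "yaw": 0}
    - {"tx": -0.55, "ty": -0.28, "tz": 0.2, "yaw": 0}
    - {"tx": -0.75, "ty": -0.4, "tz": 0.4, "yaw": 0}
    - {"tx": -0.893, "ty": -0.48, "tz": 0.6, "yaw": 0}
    - {"tx": -0.893, "ty": -0.48, "tz": 0.8, "yaw": 0}
    - {"tx": -0.893, "ty": -0.48, "tz": 1, "yaw": 0}
    - {"tx": -0.893, "ty": -0.48, "tz": 1, "yaw": 0}

```text
time_s: 35.95
eef_pos: [0.3789, -0.3108, 0.1224]
orientation: [-0.002, 0.696, 0.718, -0.0]
wrist_force: [-0.5, -0.4, -1.1]
grip_width: 0.0856
grasp_force: 0.0
```

Request:
servo_tool:
  commands:
    - {"tx": 0, "ty": 0, "tz": 0.2, "yaw": 0}
    - {"tx": 0, "ty": 0, "tz": 0.4, "yaw": 0}
    - {"tx": 0, "ty": 0, "tz": 0.6, "yaw": 0}
    - {"tx": 0, "ty": 0, "tz": 0.75, "yaw": 0}
    - {"tx": 0, "ty": 0, "tz": 0.88, "yaw": 0}
    - {"tx": 0, "ty": 0, "tz": 0.95, "yaw": 0}
    - {"tx": 0, "ty": 0, "tz": 1.0, "yaw": 0}
    - {"tx": 0, "ty": 0, "tz": 1.0, "yaw": 0}

```text
time_s: 36.75
eef_pos: [0.3809, -0.3118, 0.005]
orientation: [-0.0, 0.696, 0.718, 0.0]
wrist_force: [0.2, 0.1, 0.9]
grip_width: 0.0854
grasp_force: 0.0
```

Request:
servo_tool:
  commands:
    - {"tx": 0, "ty": 0, "tz": 0, "yaw": 0}
    - {"tx": 0, "ty": 0, "tz": 0.01, "yaw": 0}
    - {"tx": 0, "ty": 0, "tz": 0.01, "yaw": 0}
    - {"tx": 0, "ty": 0, "tz": 0.01, "yaw": 0}
    - {"tx": 0, "ty": 0, "tz": 0.01, "yaw": 0}
    - {"tx": 0, "ty": 0, "tz": 0.01, "yaw": 0}
    - {"tx": 0, "ty": 0, "tz": 0.01, "yaw": 0}
    - {"tx": 0, "ty": 0, "tz": 0.01, "yaw": 0}
  fingers: 1
  newtons: 50

```text
time_s: 37.55
eef_pos: [0.3809, -0.3119, 0.0044]
orientation: [0.0, 0.696, 0.718, 0.0]
wrist_force: [-1.3, 0.8, 7.4]
grip_width: 0.0487
grasp_force: 51.1
```

Request:
servo_tool:
  commands:
    - {"tx": 0, "ty": 0, "tz": 0, "yaw": 0}
    - {"tx": 0, "ty": 0, "tz": -0.1, "yaw": 0}
    - {"tx": 0, "ty": 0, "tz": -0.25, "yaw": 0}
    - {"tx": 0, "ty": 0, "tz": -0.45, "yaw": 0}
    - {"tx": 0, "ty": 0, "tz": -0.65, "yaw": 0}
    - {"tx": 0, "ty": 0, "tz": -0.85, "yaw": 0}
    - {"tx": 0, "ty": 0, "tz": -1, "yaw": 0}
    - {"tx": 0, "ty": 0, "tz": -1, "yaw": 0}

```text
time_s: 38.35
eef_pos: [0.3819, -0.3126, 0.1265]
orientation: [0.002, 0.696, 0.718, 0.001]
wrist_force: [-0.0, -0.3, -2.2]
grip_width: 0.0485
grasp_force: 53.2
```

Run:
```python
from h import *
s=state();print(s["eef_pos"],s["orientation"],s["grip_width"]);print(rel((.594,.139,.245)))
```

```text
[ 0.38192149 -0.31260212  0.12653545] [2.35676704e-03 6.95979955e-01 7.18057163e-01 5.08192125e-04] 0.04846994807261525
[ 3.70369811  1.88790823 -0.98956048]
```

Request:
servo_tool:
  commands:
    - {"tx": 0, "ty": 0, "tz": -0.15, "yaw": 0}
    - {"tx": 0, "ty": 0, "tz": -0.35, "yaw": 0}
    - {"tx": 0, "ty": 0, "tz": -0.55, "yaw": 0}
    - {"tx": 0, "ty": 0, "tz": -0.75, "yaw": 0}
    - {"tx": 0, "ty": 0, "tz": -0.9, "yaw": 0}
    - {"tx": 0, "ty": 0, "tz": -1, "yaw": 0}
    - {"tx": 0, "ty": 0, "tz": -1, "yaw": 0}
    - {"tx": 0, "ty": 0, "tz": -1, "yaw": 0}

```text
time_s: 39.15
eef_pos: [0.3803, -0.3114, 0.2428]
orientation: [-0.001, 0.696, 0.718, -0.0]
wrist_force: [-1.0, 0.9, -2.8]
grip_width: 0.0481
grasp_force: 53.2
```

Request:
servo_tool:
  commands:
    - {"tx": 0.1, "ty": 0.05, "tz": 0, "yaw": 0}
    - {"tx": 0.25, "ty": 0.12, "tz": 0, "yaw": 0}
    - {"tx": 0.4, "ty": 0.2, "tz": 0, "yaw": 0}
    - {"tx": 0.55, "ty": 0.28, "tz": 0, "yaw": 0}
    - {"tx": 0.7, "ty": 0.35, "tz": 0, "yaw": 0}
    - {"tx": 0.82, "ty": 0.41, "tz": 0, "yaw": 0}
    - {"tx": 0.92, "ty": 0.46, "tz": 0, "yaw": 0}
    - {"tx": 0.95, "ty": 0.48, "tz": 0, "yaw": 0}

```text
time_s: 39.95
eef_pos: [0.4346, -0.1943, 0.2423]
orientation: [-0.001, 0.695, 0.719, -0.0]
wrist_force: [-0.6, 0.3, -2.1]
grip_width: 0.048
grasp_force: 53.1
```

Request:
servo_tool:
  commands:
    - {"tx": 0.1, "ty": 0.05, "tz": 0, "yaw": 0}
    - {"tx": 0.25, "ty": 0.12, "tz": 0, "yaw": 0}
    - {"tx": 0.4, "ty": 0.2, "tz": 0, "yaw": 0}
    - {"tx": 0.55, "ty": 0.28, "tz": 0, "yaw": 0}
    - {"tx": 0.7, "ty": 0.35, "tz": 0, "yaw": 0}
    - {"tx": 0.82, "ty": 0.41, "tz": 0, "yaw": 0}
    - {"tx": 0.92, "ty": 0.46, "tz": 0, "yaw": 0}
    - {"tx": 0.95, "ty": 0.48, "tz": 0, "yaw": 0}

```text
time_s: 40.75
eef_pos: [0.4889, -0.0792, 0.2431]
orientation: [-0.0, 0.695, 0.719, -0.0]
wrist_force: [-0.6, 0.1, -1.5]
grip_width: 0.0482
grasp_force: 53.1
```

Request:
servo_tool:
  commands:
    - {"tx": 0.1, "ty": 0.05, "tz": 0, "yaw": 0}
    - {"tx": 0.25, "ty": 0.12, "tz": 0, "yaw": 0}
    - {"tx": 0.4, "ty": 0.2, "tz": 0, "yaw": 0}
    - {"tx": 0.55, "ty": 0.28, "tz": 0, "yaw": 0}
    - {"tx": 0.7, "ty": 0.35, "tz": 0, "yaw": 0}
    - {"tx": 0.82, "ty": 0.41, "tz": 0, "yaw": 0}
    - {"tx": 0.92, "ty": 0.46, "tz": 0, "yaw": 0}
    - {"tx": 0.95, "ty": 0.48, "tz": 0, "yaw": 0}

```text
time_s: 41.55
eef_pos: [0.5432, 0.037, 0.2435]
orientation: [-0.0, 0.695, 0.719, 0.0]
wrist_force: [0.9, -1.0, -1.9]
grip_width: 0.0483
grasp_force: 53.1
```

Request:
servo_tool:
  commands:
    - {"tx": 0.1, "ty": 0.05, "tz": 0, "yaw": -0.02}
    - {"tx": 0.25, "ty": 0.12, "tz": 0, "yaw": -0.04}
    - {"tx": 0.4, "ty": 0.2, "tz": 0, "yaw": -0.06}
    - {"tx": 0.55, "ty": 0.28, "tz": 0, "yaw": -0.08}
    - {"tx": 0.7, "ty": 0.35, "tz": 0, "yaw": -0.1}
    - {"tx": 0.8, "ty": 0.41, "tz": 0, "yaw": -0.12}
    - {"tx": 0.85, "ty": 0.45, "tz": 0, "yaw": -0.14}
    - {"tx": 0.85, "ty": 0.45, "tz": 0, "yaw": -0.16}

```text
time_s: 42.35
eef_pos: [0.5939, 0.1395, 0.2434]
orientation: [-0.0, 0.261, 0.965, -0.0]
wrist_force: [0.0, 1.1, -2.8]
grip_width: 0.0484
grasp_force: 53.1
```

Request:
servo_tool:
  commands:
    - {"tx": 0, "ty": 0, "tz": 0, "yaw": -0.02}
    - {"tx": 0, "ty": 0, "tz": 0, "yaw": -0.04}
    - {"tx": 0, "ty": 0, "tz": 0, "yaw": -0.06}
    - {"tx": 0, "ty": 0, "tz": 0, "yaw": -0.062}
    - {"tx": 0, "ty": 0, "tz": 0, "yaw": -0.062}
    - {"tx": 0, "ty": 0, "tz": 0, "yaw": -0.062}
    - {"tx": 0, "ty": 0, "tz": 0, "yaw": -0.062}
    - {"tx": 0, "ty": 0, "tz": 0, "yaw": -0.062}

```text
time_s: 43.15
eef_pos: [0.5935, 0.1392, 0.2437]
orientation: [0.0, 0.073, 0.997, -0.0]
wrist_force: [0.1, 0.2, -2.3]
grip_width: 0.0484
grasp_force: 53.1
```

Run:
```python
from h import *
s=state();print(s["eef_pos"],s["orientation"],s["grip_width"])
a=get_image("wrist");W=cam("wrist");g=cv2.cvtColor(a,cv2.COLOR_RGB2GRAY)
z=s["eef_pos"][2]+.012
# plate edges either side of the held plate -> yaw and centre line
for r in(110,130,230,250):
    print(r,[int(v) for v in np.argsort(-abs(np.diff(g[r,200:440].astype(int))))[:4]+200])
roi=cv2.medianBlur(g[110:240,250:390],3);c=cv2.HoughCircles(roi,cv2.HOUGH_GRADIENT,1,100,param1=80,param2=15,minRadius=20,maxRadius=36)
print(c[0,0]+[250,110,0]);h=plane((c[0,0]+[250,110,0])[:2],z,W);print(h,"d",(.5412-h[0],.147-h[1]))
cv2.imwrite("pics/w11.png",cv2.resize(a[90:300,200:440],(640,560))[...,::-1])
```

```text
[0.59347777 0.13919188 0.24371701] [ 7.33897652e-05  7.26834266e-02  9.97355058e-01 -5.73764298e-05] 0.048439275674076916
110 [402, 237, 236, 401]
130 [401, 238, 237, 400]
230 [243, 395, 396, 242]
250 [274, 364, 394, 244]
[319.5        182.5         27.10000038]
[0.54154267 0.14846947 0.25571701] d (np.float64(-0.00034266527901549715), np.float64(-0.0014694701122505704))
```

Request:
servo_tool:
  commands:
    - {"tx": 0, "ty": -0.01, "tz": 0.12, "yaw": 0}
    - {"tx": 0, "ty": -0.01, "tz": 0.28, "yaw": 0}
    - {"tx": 0, "ty": -0.01, "tz": 0.45, "yaw": 0}
    - {"tx": 0, "ty": -0.01, "tz": 0.62, "yaw": 0}
    - {"tx": 0, "ty": -0.01, "tz": 0.8, "yaw": 0}
    - {"tx": 0, "ty": -0.01, "tz": 0.95, "yaw": 0}
    - {"tx": 0, "ty": -0.01, "tz": 1, "yaw": 0}
    - {"tx": 0, "ty": -0.01, "tz": 1, "yaw": 0}

```text
time_s: 44.0
eef_pos: [0.5929, 0.1379, 0.123]
orientation: [-0.001, 0.072, 0.997, -0.0]
wrist_force: [0.7, 0.1, -1.5]
grip_width: 0.0484
grasp_force: 53.1
```

Run:
```python
from h import *
s=state();print(s["eef_pos"])
a=get_image("wrist")
cv2.imwrite("pics/w12.png",cv2.resize(a[100:260,220:420],(600,480),interpolation=2)[...,::-1])
```

```text
[0.59290517 0.13785495 0.12304449]
```

View pics/w12.png

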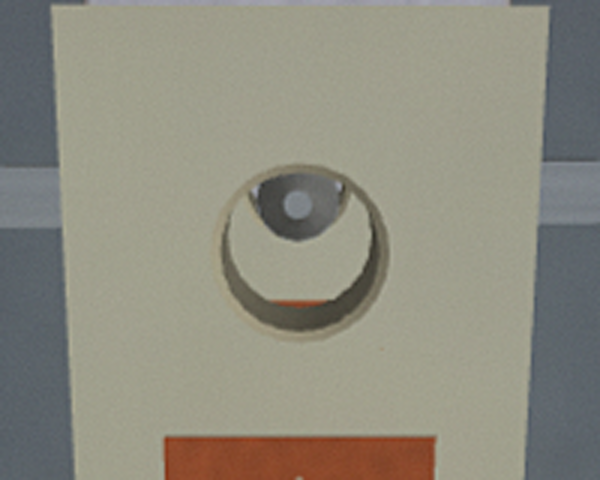

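Run:
```python
from h import *
fit((320.3,184),(319,168))
```

```text
hole [0.5421 0.1475 0.136 ] pin [0.541  0.1473 0.094 ] d [-0.001  -0.0002  0.    ] tool units [ 0.008 -0.003 -0.   ]
```

Request:
servo_tool:
  commands:
    - {"tx": 0.008, "ty": -0.003, "tz": 0.08, "yaw": 0}
    - {"tx": 0.008, "ty": -0.003, "tz": 0.16, "yaw": 0}
    - {"tx": 0.008, "ty": -0.003, "tz": 0.24, "yaw": 0}
    - {"tx": 0.008, "ty": -0.003, "tz": 0.32, "yaw": 0}
    - {"tx": 0.008, "ty": -0.003, "tz": 0.4, "yaw": 0}
    - {"tx": 0.008, "ty": -0.003, "tz": 0.48, "yaw": 0}
    - {"tx": 0.008, "ty": -0.003, "tz": 0.54, "yaw": 0}
    - {"tx": 0.008, "ty": -0.003, "tz": 0.56, "yaw": 0}

```text
time_s: 44.85
eef_pos: [0.5919, 0.1376, 0.0564]
orientation: [-0.0, 0.072, 0.997, -0.0]
wrist_force: [-9.2, -2.9, 24.3]
grip_width: 0.0482
grasp_force: 55.9
```

Request:
servo_tool:
  commands:
    - {"tx": 0, "ty": 0, "tz": 0, "yaw": 0}
    - {"tx": 0, "ty": 0, "tz": 0, "yaw": 0}
    - {"tx": 0, "ty": 0, "tz": 0, "yaw": 0}
    - {"tx": 0, "ty": 0, "tz": 0, "yaw": 0}
    - {"tx": 0, "ty": 0, "tz": 0, "yaw": 0}
    - {"tx": 0, "ty": 0, "tz": -0.1, "yaw": 0}
    - {"tx": 0, "ty": 0, "tz": -0.3, "yaw": 0}
    - {"tx": 0, "ty": 0, "tz": -0.5, "yaw": 0}
  fingers: -1

```text
time_s: 45.65
eef_pos: [0.5921, 0.1378, 0.1177]
orientation: [-0.0, 0.072, 0.997, -0.0]
wrist_force: [0.6, -0.7, 1.0]
grip_width: 0.086
grasp_force: 0.0
```

Request:
servo_tool:
  commands:
    - {"tx": 0, "ty": 0, "tz": -0.2, "yaw": 0}
    - {"tx": 0, "ty": 0, "tz": -0.4, "yaw": 0}
    - {"tx": 0, "ty": 0, "tz": -0.6, "yaw": 0}
    - {"tx": 0, "ty": 0, "tz": -0.8, "yaw": 0}
    - {"tx": 0, "ty": 0, "tz": -1, "yaw": 0}
    - {"tx": 0, "ty": 0, "tz": -1, "yaw": 0}
    - {"tx": 0, "ty": 0, "tz": -1, "yaw": 0}
    - {"tx": 0, "ty": 0, "tz": -1, "yaw": 0}

```text
time_s: 46.45
eef_pos: [0.5918, 0.1375, 0.236]
orientation: [-0.0, 0.072, 0.997, -0.0]
wrist_force: [-0.1, -0.4, -0.2]
grip_width: 0.0854
grasp_force: 0.0
```

Run:
```python
from h import *
s=state();print(s["eef_pos"],s["orientation"])
moulds(.068);D=cam("side");S=cam("scene");a=get_image("scene");b=get_image("side")
for C,n,im in((D,"side",b),(S,"scene",a)):
  for l in cut_out("mould1",n):print(n,plane(l["point"],.012,C).round(3),round(l["conf"],2),im[l["region"]].mean(0).round())
for l in["handle_hinge","handle_end","hub"]:print(l,[(np.round(d["point"]),plane(d["point"],.202 if l=="handle_end" else .118,D).round(3)) for d in landmark_of(l,"side")],[(np.round(d["point"]),plane(d["point"],.202 if l=="handle_end" else .118,S).round(3)) for d in landmark_of(l,"scene")])
cv2.imwrite("pics/c13.png",np.hstack([cv2.resize(b[140:380,150:470],(400,300)),cv2.resize(a[90:390,150:550],(400,300))])[...,::-1])
print(rel((.512,-.109,.25)))
```

```text
[0.59182196 0.1374906  0.23598314] [-4.68196825e-04  7.22277993e-02  9.97388023e-01 -2.41249135e-04]
0.64 [0.5955 0.1391] yaw 171.6 [0.05 0.16] [178. 160. 138.] [324. 214.]
0.43 [0.6456 0.1254] yaw 171.5 [0.002 0.003] [138. 132. 114.] [312. 286.]
side [ 0.724 -0.33   0.012] 0.83 [145.  77. 152.]
side [0.608 0.111 0.012] 0.7 [231. 212. 192.]
side [ 0.234 -0.344  0.012] 0.67 [105. 104. 179.]
side [ 0.294 -0.552  0.012] 0.67 [108.  72.  54.]
side [0.605 0.146 0.012] 0.64 [202. 191. 175.]
scene [0.575 0.118 0.012] 0.91 [240. 227. 216.]
scene [ 0.284 -0.534  0.012] 0.89 [98. 68. 56.]
scene [ 0.241 -0.335  0.012] 0.55 [114. 123. 205.]
scene [0.612 0.145 0.012] 0.51 [222. 218. 213.]
handle_hinge [(array([328., 246.]), array([ 0.506, -0.098,  0.118])), (array([270., 328.]), array([0.569, 0.197, 0.118]))] [(array([324., 226.]), array([ 0.509, -0.119,  0.118]))]
handle_end [(array([328., 221.]), array([ 0.512, -0.113,  0.202]))] [(array([330., 203.]), array([ 0.501, -0.108,  0.202])), (array([236., 301.]), array([ 0.827, -0.03 ,  0.202]))]
hub [(array([321., 257.]), array([ 0.514, -0.055,  0.118]))] [(array([338., 242.]), array([ 0.52 , -0.059,  0.118]))]
[ 0.36615172 -2.13119896 -0.11293348]
```

View pics/c13.png

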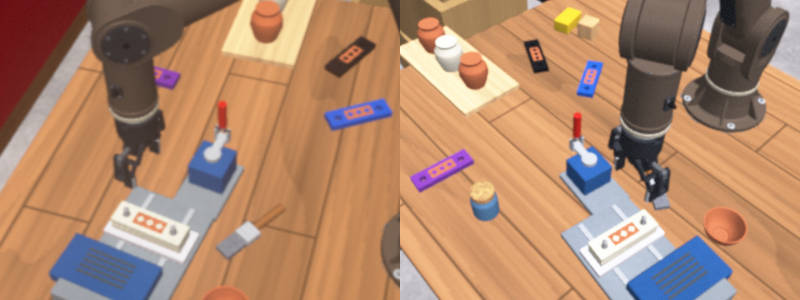

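Request:
servo_tool:
  commands:
    - {"tx": 0, "ty": -0.1, "tz": -0.1, "yaw": 0}
    - {"tx": 0.05, "ty": -0.25, "tz": -0.12, "yaw": 0}
    - {"tx": 0.1, "ty": -0.45, "tz": -0.12, "yaw": 0}
    - {"tx": 0.15, "ty": -0.65, "tz": -0.12, "yaw": 0}
    - {"tx": 0.18, "ty": -0.85, "tz": -0.12, "yaw": 0}
    - {"tx": 0.2, "ty": -1, "tz": -0.12, "yaw": 0}
    - {"tx": 0.2, "ty": -1, "tz": -0.12, "yaw": 0}
    - {"tx": 0.2, "ty": -1, "tz": -0.12, "yaw": 0}
  fingers: -0.2

```text
time_s: 47.85
eef_pos: [0.551, 0.0214, 0.2515]
orientation: [0.0, 0.073, 0.997, -0.0]
wrist_force: [0.9, -0.3, -0.2]
grip_width: 0.0512
grasp_force: 0.0
```

Request:
servo_tool:
  commands:
    - {"tx": 0, "ty": -0.15, "tz": 0, "yaw": 0}
    - {"tx": 0.05, "ty": -0.35, "tz": 0, "yaw": 0}
    - {"tx": 0.08, "ty": -0.55, "tz": 0, "yaw": 0}
    - {"tx": 0.1, "ty": -0.75, "tz": 0, "yaw": 0}
    - {"tx": 0.1, "ty": -0.9, "tz": 0, "yaw": 0}
    - {"tx": 0.1, "ty": -1, "tz": 0, "yaw": 0}
    - {"tx": 0.1, "ty": -1, "tz": 0, "yaw": 0}
    - {"tx": 0.1, "ty": -1, "tz": 0, "yaw": 0}

```text
time_s: 48.65
eef_pos: [0.5224, -0.0934, 0.2509]
orientation: [0.0, 0.072, 0.997, 0.0]
wrist_force: [-0.0, -0.0, -0.2]
grip_width: 0.0515
grasp_force: 0.0
```

Run:
```python
from h import *
s=state();print(s["eef_pos"],s["grip_width"])
W=cam("wrist");get_image("wrist")
for l,z in[("handle_end",.202),("handle_hinge",.118),("hub",.118)]:print(l,[(np.round(d["point"]),plane(d["point"],z,W).round(4),round(d["conf"],2)) for d in landmark_of(l,"wrist")])
print(rel((.512,-.109,.155)))
```

```text
[ 0.52237891 -0.09342845  0.25092914] 0.05154279171334224
handle_end [(array([281., 254.]), array([ 0.51  , -0.1089,  0.202 ]), 0.78)]
handle_hinge [(array([292., 216.]), array([ 0.5092, -0.1083,  0.118 ]), 0.72)]
hub [(array([372., 217.]), array([ 0.5175, -0.0543,  0.118 ]), 0.75)]
[ 0.06642928 -0.14186652  0.79898727]
```

Request:
servo_tool:
  commands:
    - {"tx": 0.04, "ty": -0.07, "tz": 0, "yaw": 0}
    - {"tx": 0.08, "ty": -0.14, "tz": 0, "yaw": 0}
    - {"tx": 0.08, "ty": -0.14, "tz": 0.1, "yaw": 0}
    - {"tx": 0.08, "ty": -0.14, "tz": 0.3, "yaw": 0}
    - {"tx": 0.08, "ty": -0.14, "tz": 0.5, "yaw": 0}
    - {"tx": 0.08, "ty": -0.14, "tz": 0.7, "yaw": 0}
    - {"tx": 0.08, "ty": -0.14, "tz": 0.8, "yaw": 0}
    - {"tx": 0.08, "ty": -0.14, "tz": 0.8, "yaw": 0}

```text
time_s: 49.65
eef_pos: [0.5088, -0.1098, 0.153]
orientation: [-0.002, 0.072, 0.997, 0.0]
wrist_force: [0.6, 0.0, 0.4]
grip_width: 0.0512
grasp_force: 0.0
```

Request:
servo_tool:
  commands:
    - {"tx": 0, "ty": 0, "tz": 0, "yaw": 0}
    - {"tx": 0, "ty": 0, "tz": 0, "yaw": 0}
    - {"tx": 0, "ty": 0, "tz": 0, "yaw": 0}
    - {"tx": 0, "ty": 0, "tz": 0, "yaw": 0}
    - {"tx": 0, "ty": 0, "tz": 0, "yaw": 0}
    - {"tx": 0, "ty": 0, "tz": 0, "yaw": 0}
    - {"tx": 0, "ty": 0, "tz": 0, "yaw": 0}
    - {"tx": 0, "ty": 0, "tz": 0, "yaw": 0}
  fingers: 1
  newtons: 80

```text
time_s: 50.45
eef_pos: [0.511, -0.1105, 0.1561]
orientation: [0.001, 0.072, 0.997, -0.0]
wrist_force: [-0.7, -2.2, 5.9]
grip_width: 0.0182
grasp_force: 77.9
```

Run:
```python
from h import *
p=state()["eef_pos"];print(p,state()["grip_width"],state()["wrist_force"])
C=np.array([.516,-.0545]);d=p[:2]-C;th=np.arctan2(d[1],d[0]);print(np.hypot(*d),np.degrees(th))
crank(p[:2],C,th,list(-np.arange(1,41)*.25),a=85.85)
```

```text
[ 0.51096827 -0.11045511  0.15612606] 0.018178321001384463 [-0.6814629  -2.20009003  5.86873331]
0.0561808919092072 -95.13847146360587
[{"tx": 0.115, "ty": 0.018, "tz": 0, "yaw": 0}, {"tx": 0.223, "ty": 0.054, "tz": 0, "yaw": 0}, {"tx": 0.319, "ty": 0.115, "tz": 0, "yaw": 0}, {"tx": 0.397, "ty": 0.199, "tz": 0, "yaw": 0}, {"tx": 0.452, "ty": 0.299, "tz": 0, "yaw": 0}, {"tx": 0.481, "ty": 0.410, "tz": 0, "yaw": 0}, {"tx": 0.481, "ty": 0.524, "tz": 0, "yaw": 0}, {"tx": 0.452, "ty": 0.635, "tz": 0, "yaw": 0}] [ 0.4682 -0.0272]
[{"tx": -0.055, "ty": 0.100, "tz": 0, "yaw": 0}, {"tx": -0.133, "ty": 0.184, "tz": 0, "yaw": 0}, {"tx": -0.229, "ty": 0.246, "tz": 0, "yaw": 0}, {"tx": -0.337, "ty": 0.282, "tz": 0, "yaw": 0}, {"tx": -0.451, "ty": 0.290, "tz": 0, "yaw": 0}, {"tx": -0.564, "ty": 0.270, "tz": 0, "yaw": 0}, {"tx": -0.667, "ty": 0.223, "tz": 0, "yaw": 0}, {"tx": -0.756, "ty": 0.151, "tz": 0, "yaw": 0}] [ 0.5607 -0.0224]
[{"tx": -0.068, "ty": -0.091, "tz": 0, "yaw": 0}, {"tx": -0.112, "ty": -0.197, "tz": 0, "yaw": 0}, {"tx": -0.128, "ty": -0.310, "tz": 0, "yaw": 0}, {"tx": -0.116, "ty"
[... 341 characters left out ...]
tx": 0.336, "ty": 0.012, "tz": 0, "yaw": 0}, {"tx": 0.434, "ty": 0.071, "tz": 0, "yaw": 0}, {"tx": 0.514, "ty": 0.152, "tz": 0, "yaw": 0}, {"tx": 0.573, "ty": 0.250, "tz": 0, "yaw": 0}, {"tx": 0.605, "ty": 0.360, "tz": 0, "yaw": 0}, {"tx": 0.609, "ty": 0.474, "tz": 0, "yaw": 0}] [ 0.4625 -0.0417]
[{"tx": -0.024, "ty": 0.112, "tz": 0, "yaw": 0}, {"tx": -0.076, "ty": 0.214, "tz": 0, "yaw": 0}, {"tx": -0.151, "ty": 0.300, "tz": 0, "yaw": 0}, {"tx": -0.245, "ty": 0.365, "tz": 0, "yaw": 0}, {"tx": -0.352, "ty": 0.405, "tz": 0, "yaw": 0}, {"tx": -0.466, "ty": 0.417, "tz": 0, "yaw": 0}, {"tx": -0.579, "ty": 0.400, "tz": 0, "yaw": 0}, {"tx": -0.684, "ty": 0.356, "tz": 0, "yaw": 0}] [ 0.5499 -0.0112]
```

Request:
servo_tool:
  commands:
    - {"tx": 0.115, "ty": 0.018, "tz": 0, "yaw": 0}
    - {"tx": 0.223, "ty": 0.054, "tz": 0, "yaw": 0}
    - {"tx": 0.319, "ty": 0.115, "tz": 0, "yaw": 0}
    - {"tx": 0.397, "ty": 0.199, "tz": 0, "yaw": 0}
    - {"tx": 0.452, "ty": 0.299, "tz": 0, "yaw": 0}
    - {"tx": 0.481, "ty": 0.41, "tz": 0, "yaw": 0}
    - {"tx": 0.481, "ty": 0.524, "tz": 0, "yaw": 0}
    - {"tx": 0.452, "ty": 0.635, "tz": 0, "yaw": 0}

```text
time_s: 51.25
eef_pos: [0.4701, -0.0271, 0.1562]
orientation: [0.003, 0.073, 0.997, -0.001]
wrist_force: [10.7, -11.8, -0.7]
grip_width: 0.0185
grasp_force: 78.4
```

Request:
servo_tool:
  commands:
    - {"tx": -0.055, "ty": 0.1, "tz": 0, "yaw": 0}
    - {"tx": -0.133, "ty": 0.184, "tz": 0, "yaw": 0}
    - {"tx": -0.229, "ty": 0.246, "tz": 0, "yaw": 0}
    - {"tx": -0.337, "ty": 0.282, "tz": 0, "yaw": 0}
    - {"tx": -0.451, "ty": 0.29, "tz": 0, "yaw": 0}
    - {"tx": -0.564, "ty": 0.27, "tz": 0, "yaw": 0}
    - {"tx": -0.667, "ty": 0.223, "tz": 0, "yaw": 0}
    - {"tx": -0.756, "ty": 0.151, "tz": 0, "yaw": 0}

```text
time_s: 52.05
eef_pos: [0.5599, -0.02, 0.156]
orientation: [-0.0, 0.071, 0.997, 0.001]
wrist_force: [-3.8, 2.4, 11.6]
grip_width: 0.0181
grasp_force: 79.6
```

Request:
servo_tool:
  commands:
    - {"tx": -0.068, "ty": -0.091, "tz": 0, "yaw": 0}
    - {"tx": -0.112, "ty": -0.197, "tz": 0, "yaw": 0}
    - {"tx": -0.128, "ty": -0.31, "tz": 0, "yaw": 0}
    - {"tx": -0.116, "ty": -0.424, "tz": 0, "yaw": 0}
    - {"tx": -0.076, "ty": -0.531, "tz": 0, "yaw": 0}
    - {"tx": -0.011, "ty": -0.625, "tz": 0, "yaw": 0}
    - {"tx": 0.075, "ty": -0.7, "tz": 0, "yaw": 0}
    - {"tx": 0.178, "ty": -0.751, "tz": 0, "yaw": 0}

```text
time_s: 52.85
eef_pos: [0.528, -0.1097, 0.1562]
orientation: [0.003, 0.073, 0.997, -0.001]
wrist_force: [5.3, -5.3, 3.6]
grip_width: 0.0181
grasp_force: 79.2
```

Request:
servo_tool:
  commands:
    - {"tx": 0.112, "ty": -0.024, "tz": 0, "yaw": 0}
    - {"tx": 0.226, "ty": -0.02, "tz": 0, "yaw": 0}
    - {"tx": 0.336, "ty": 0.012, "tz": 0, "yaw": 0}
    - {"tx": 0.434, "ty": 0.071, "tz": 0, "yaw": 0}
    - {"tx": 0.514, "ty": 0.152, "tz": 0, "yaw": 0}
    - {"tx": 0.573, "ty": 0.25, "tz": 0, "yaw": 0}
    - {"tx": 0.605, "ty": 0.36, "tz": 0, "yaw": 0}
    - {"tx": 0.609, "ty": 0.474, "tz": 0, "yaw": 0}

```text
time_s: 53.65
eef_pos: [0.4642, -0.0408, 0.1562]
orientation: [0.003, 0.072, 0.997, -0.0]
wrist_force: [11.6, -8.5, -2.4]
grip_width: 0.0183
grasp_force: 78.5
```

Request:
servo_tool:
  commands:
    - {"tx": -0.024, "ty": 0.112, "tz": 0, "yaw": 0}
    - {"tx": -0.076, "ty": 0.214, "tz": 0, "yaw": 0}
    - {"tx": -0.151, "ty": 0.3, "tz": 0, "yaw": 0}
    - {"tx": -0.245, "ty": 0.365, "tz": 0, "yaw": 0}
    - {"tx": -0.352, "ty": 0.405, "tz": 0, "yaw": 0}
    - {"tx": -0.466, "ty": 0.417, "tz": 0, "yaw": 0}
    - {"tx": -0.579, "ty": 0.4, "tz": 0, "yaw": 0}
    - {"tx": -0.684, "ty": 0.356, "tz": 0, "yaw": 0}

```text
time_s: 54.45
eef_pos: [0.5487, -0.01, 0.156]
orientation: [-0.0, 0.072, 0.997, -0.0]
wrist_force: [-5.8, -1.1, 15.1]
grip_width: 0.0185
grasp_force: 80.4
```

Run:
```python
from h import *
p=state()["eef_pos"];C=np.array([.516,-.0545]);d=p[:2]-C;print(p,np.degrees(np.arctan2(d[1],d[0])),np.hypot(*d),state()["orientation"])
crank(np.array([.5499,-.0112]),C,np.radians(-95.14)-10,list(-np.r_[.13,.26,.39,.52,.65,.78,.78,.78,.84,.9,.96,1.02,1.08,1.12,1.12,1.12]),a=85.85)
```

```text
[ 0.54867475 -0.00999676  0.15596523] 53.71349391525401 0.05521030439181975 [-3.49270908e-04  7.19141818e-02  9.97410736e-01 -2.26930563e-04]
[{"tx": -0.050, "ty": -0.033, "tz": 0, "yaw": 0}, {"tx": -0.095, "ty": -0.072, "tz": 0, "yaw": 0}, {"tx": -0.134, "ty": -0.117, "tz": 0, "yaw": 0}, {"tx": -0.168, "ty": -0.166, "tz": 0, "yaw": 0}, {"tx": -0.195, "ty": -0.219, "tz": 0, "yaw": 0}, {"tx": -0.214, "ty": -0.275, "tz": 0, "yaw": 0}, {"tx": -0.214, "ty": -0.275, "tz": 0, "yaw": 0}, {"tx": -0.214, "ty": -0.275, "tz": 0, "yaw": 0}] [ 0.5706 -0.0476]
[{"tx": -0.007, "ty": -0.027, "tz": 0, "yaw": 0}, {"tx": -0.011, "ty": -0.054, "tz": 0, "yaw": 0}, {"tx": -0.015, "ty": -0.081, "tz": 0, "yaw": 0}, {"tx": -0.016, "ty": -0.108, "tz": 0, "yaw": 0}, {"tx": -0.016, "ty": -0.136, "tz": 0, "yaw": 0}, {"tx": -0.016, "ty": -0.154, "tz": 0, "yaw": 0}, {"tx": -0.016, "ty": -0.154, "tz": 0, "yaw": 0}, {"tx": -0.016, "ty": -0.154, "tz": 0, "yaw": 0}] [ 0.5697 -0.0662]
```

Request:
servo_tool:
  commands:
    - {"tx": -0.05, "ty": -0.033, "tz": 0, "yaw": 0}
    - {"tx": -0.095, "ty": -0.072, "tz": 0, "yaw": 0}
    - {"tx": -0.134, "ty": -0.117, "tz": 0, "yaw": 0}
    - {"tx": -0.168, "ty": -0.166, "tz": 0, "yaw": 0}
    - {"tx": -0.195, "ty": -0.219, "tz": 0, "yaw": 0}
    - {"tx": -0.214, "ty": -0.275, "tz": 0, "yaw": 0}
    - {"tx": -0.214, "ty": -0.275, "tz": 0, "yaw": 0}
    - {"tx": -0.214, "ty": -0.275, "tz": 0, "yaw": 0}

```text
time_s: 55.25
eef_pos: [0.5715, -0.0453, 0.1562]
orientation: [0.002, 0.072, 0.997, 0.001]
wrist_force: [5.3, -0.1, 5.5]
grip_width: 0.0181
grasp_force: 79.4
```

Request:
servo_tool:
  commands:
    - {"tx": -0.007, "ty": -0.027, "tz": 0, "yaw": 0}
    - {"tx": -0.011, "ty": -0.054, "tz": 0, "yaw": 0}
    - {"tx": -0.015, "ty": -0.081, "tz": 0, "yaw": 0}
    - {"tx": -0.016, "ty": -0.108, "tz": 0, "yaw": 0}
    - {"tx": -0.016, "ty": -0.136, "tz": 0, "yaw": 0}
    - {"tx": -0.016, "ty": -0.154, "tz": 0, "yaw": 0}
    - {"tx": -0.016, "ty": -0.154, "tz": 0, "yaw": 0}
    - {"tx": -0.016, "ty": -0.154, "tz": 0, "yaw": 0}

```text
time_s: 56.05
eef_pos: [0.5717, -0.0638, 0.1563]
orientation: [0.003, 0.072, 0.997, 0.001]
wrist_force: [7.8, 2.8, 1.3]
grip_width: 0.0183
grasp_force: 79.2
```

Request:
servo_tool:
  commands:
    - {"tx": 0, "ty": -0.025, "tz": 0, "yaw": 0}
    - {"tx": 0.003, "ty": -0.05, "tz": 0, "yaw": 0}
    - {"tx": 0.007, "ty": -0.075, "tz": 0, "yaw": 0}
    - {"tx": 0.012, "ty": -0.1, "tz": 0, "yaw": 0}
    - {"tx": 0.012, "ty": -0.1, "tz": 0, "yaw": 0}
    - {"tx": 0.012, "ty": -0.1, "tz": 0, "yaw": 0}
    - {"tx": 0.012, "ty": -0.1, "tz": 0, "yaw": 0}
    - {"tx": 0.012, "ty": -0.1, "tz": 0, "yaw": 0}

```text
time_s: 56.85
eef_pos: [0.5705, -0.066, 0.1567]
orientation: [0.005, 0.068, 0.998, 0.006]
wrist_force: [14.0, 25.5, -3.3]
grip_width: 0.018
grasp_force: 80.7
```

Run:
```python
from h import *
p=state()["eef_pos"];C=np.array([.516,-.0545]);d=p[:2]-C;print(p,np.degrees(np.arctan2(d[1],d[0])),state()["wrist_force"])
b=get_image("side");a=get_image("scene")
cv2.imwrite("pics/c14.png",np.hstack([cv2.resize(b[220:430,170:380],(400,400)),cv2.resize(a[220:460,300:540],(400,400))])[...,::-1])
```

```text
[ 0.57054343 -0.06604951  0.15667668] -11.95571230488593 [14.01286147 25.48329429 -3.2683468 ]
```

View pics/c14.png

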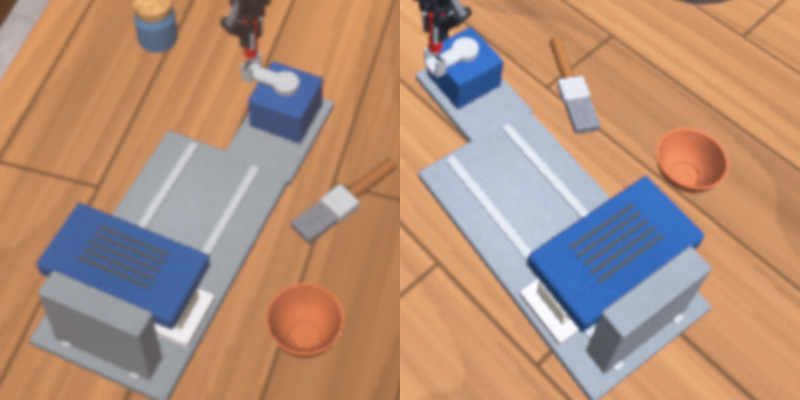

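Request:
servo_tool:
  commands:
    - {"tx": -0.005, "ty": 0.06, "tz": 0, "yaw": 0}
    - {"tx": -0.005, "ty": 0.06, "tz": 0, "yaw": 0}
    - {"tx": -0.005, "ty": 0.06, "tz": 0, "yaw": 0}
    - {"tx": -0.005, "ty": 0.06, "tz": 0, "yaw": 0}
    - {"tx": -0.005, "ty": 0.06, "tz": 0, "yaw": 0}
    - {"tx": -0.005, "ty": 0.06, "tz": 0, "yaw": 0}
    - {"tx": -0.005, "ty": 0.06, "tz": 0, "yaw": 0}
    - {"tx": -0.005, "ty": 0.06, "tz": 0, "yaw": 0}

```text
time_s: 57.75
eef_pos: [0.5709, -0.0649, 0.1566]
orientation: [0.004, 0.07, 0.998, 0.003]
wrist_force: [8.9, 10.0, 1.8]
grip_width: 0.0181
grasp_force: 80.3
```

Request:
servo_tool:
  commands:
    - {"tx": 0, "ty": 0, "tz": 0, "yaw": 0}
    - {"tx": 0, "ty": 0, "tz": 0, "yaw": 0}
    - {"tx": 0, "ty": 0, "tz": 0, "yaw": 0}
    - {"tx": 0, "ty": 0, "tz": -0.05, "yaw": 0}
    - {"tx": 0, "ty": 0, "tz": -0.1, "yaw": 0}
    - {"tx": 0, "ty": 0, "tz": -0.15, "yaw": 0}
    - {"tx": 0, "ty": 0, "tz": -0.15, "yaw": 0}
    - {"tx": 0, "ty": 0, "tz": -0.15, "yaw": 0}
  fingers: 0

```text
time_s: 58.55
eef_pos: [0.5675, -0.0702, 0.1732]
orientation: [0.0, 0.072, 0.997, -0.0]
wrist_force: [0.4, -1.0, -0.4]
grip_width: 0.0431
grasp_force: 0.0
```

Request:
servo_tool:
  commands:
    - {"tx": 0, "ty": 0, "tz": 0, "yaw": 0}
    - {"tx": 0, "ty": 0, "tz": 0, "yaw": 0}
    - {"tx": 0, "ty": 0, "tz": 0, "yaw": 0}
    - {"tx": 0, "ty": 0, "tz": 0, "yaw": 0}
    - {"tx": 0, "ty": 0, "tz": 0, "yaw": 0}
    - {"tx": 0, "ty": 0, "tz": 0, "yaw": 0}
    - {"tx": 0, "ty": 0, "tz": 0, "yaw": 0}
    - {"tx": 0, "ty": 0, "tz": 0, "yaw": 0}
  fingers: 1
  newtons: 30

```text
time_s: 59.35
eef_pos: [0.5685, -0.0657, 0.1737]
orientation: [0.001, 0.07, 0.998, 0.002]
wrist_force: [0.8, 10.1, 4.8]
grip_width: 0.0192
grasp_force: 29.5
```

Request:
servo_tool:
  commands:
    - {"tx": 0.06, "ty": 0.03, "tz": 0.003, "yaw": 0}
    - {"tx": 0.119, "ty": 0.037, "tz": 0.013, "yaw": 0}
    - {"tx": 0.176, "ty": 0.04, "tz": 0.029, "yaw": 0}
    - {"tx": 0.232, "ty": 0.043, "tz": 0.05, "yaw": 0}
    - {"tx": 0.285, "ty": 0.046, "tz": 0.078, "yaw": 0}
    - {"tx": 0.335, "ty": 0.049, "tz": 0.111, "yaw": 0}
    - {"tx": 0.381, "ty": 0.052, "tz": 0.15, "yaw": 0}
    - {"tx": 0.403, "ty": 0.054, "tz": 0.171, "yaw": 0}

```text
time_s: 60.15
eef_pos: [0.5201, -0.0567, 0.1524]
orientation: [0.0, 0.072, 0.997, -0.0]
wrist_force: [-0.8, 0.9, 6.2]
grip_width: 0.0185
grasp_force: 29.1
```

Request:
servo_tool:
  commands:
    - {"tx": 0.04, "ty": 0.003, "tz": 0.046, "yaw": 0}
    - {"tx": 0.075, "ty": 0.005, "tz": 0.095, "yaw": 0}
    - {"tx": 0.105, "ty": 0.008, "tz": 0.148, "yaw": 0}
    - {"tx": 0.129, "ty": 0.01, "tz": 0.203, "yaw": 0}
    - {"tx": 0.148, "ty": 0.012, "tz": 0.261, "yaw": 0}
    - {"tx": 0.16, "ty": 0.013, "tz": 0.321, "yaw": 0}
    - {"tx": 0.166, "ty": 0.014, "tz": 0.382, "yaw": 0}
    - {"tx": 0.167, "ty": 0.014, "tz": 0.42, "yaw": 0}

```text
time_s: 60.95
eef_pos: [0.4988, -0.0532, 0.1011]
orientation: [-0.002, 0.073, 0.997, -0.001]
wrist_force: [-5.3, -2.0, 5.2]
grip_width: 0.0193
grasp_force: 32.6
```

Request:
servo_tool:
  commands:
    - {"tx": 0, "ty": 0, "tz": 0, "yaw": 0}
    - {"tx": 0, "ty": 0, "tz": 0, "yaw": 0}
    - {"tx": 0, "ty": 0, "tz": 0, "yaw": 0}
    - {"tx": 0, "ty": 0, "tz": 0, "yaw": 0}
    - {"tx": 0, "ty": 0, "tz": 0, "yaw": 0}
    - {"tx": 0, "ty": 0, "tz": 0, "yaw": 0}
    - {"tx": 0, "ty": 0, "tz": 0, "yaw": 0}
    - {"tx": 0, "ty": 0, "tz": 0, "yaw": 0}

```text
time_s: 61.75
eef_pos: [0.4989, -0.0531, 0.1013]
orientation: [-0.002, 0.073, 0.997, -0.001]
wrist_force: [-4.7, -3.3, 2.3]
grip_width: 0.0189
grasp_force: 32.4
```

Request:
servo_tool:
  commands:
    - {"tx": 0, "ty": 0, "tz": 0, "yaw": 0}
    - {"tx": 0, "ty": 0, "tz": 0, "yaw": 0}
    - {"tx": 0, "ty": 0, "tz": 0, "yaw": 0}
    - {"tx": 0, "ty": 0, "tz": 0, "yaw": 0}
    - {"tx": 0, "ty": 0, "tz": -0.1, "yaw": 0}
    - {"tx": 0, "ty": 0, "tz": -0.3, "yaw": 0}
    - {"tx": 0, "ty": 0, "tz": -0.5, "yaw": 0}
    - {"tx": 0, "ty": 0, "tz": -0.7, "yaw": 0}
  fingers: -0.2

```text
time_s: 62.55
eef_pos: [0.5009, -0.052, 0.1878]
orientation: [0.0, 0.072, 0.997, 0.0]
wrist_force: [1.0, -0.0, 0.4]
grip_width: 0.0507
grasp_force: 0.0
```

Request:
servo_tool:
  commands:
    - {"tx": 0, "ty": 0, "tz": 0, "yaw": 0}
    - {"tx": 0, "ty": 0, "tz": 0, "yaw": 0}
    - {"tx": 0, "ty": 0, "tz": 0, "yaw": 0}
    - {"tx": 0, "ty": 0, "tz": 0, "yaw": 0}
    - {"tx": 0, "ty": 0, "tz": 0, "yaw": 0}
    - {"tx": 0, "ty": 0, "tz": 0, "yaw": 0}
    - {"tx": 0, "ty": 0, "tz": 0, "yaw": 0}
    - {"tx": 0, "ty": 0, "tz": 0, "yaw": 0}
  fingers: 1

```text
time_s: 63.35
eef_pos: [0.5008, -0.0522, 0.1858]
orientation: [-0.0, 0.072, 0.997, 0.0]
wrist_force: [-0.3, 0.1, -0.1]
grip_width: -0.0001
grasp_force: 0.0
```

Request:
servo_tool:
  commands:
    - {"tx": 0, "ty": 0, "tz": 0.1, "yaw": 0}
    - {"tx": 0, "ty": 0, "tz": 0.2, "yaw": 0}
    - {"tx": 0, "ty": 0, "tz": 0.3, "yaw": 0}
    - {"tx": 0, "ty": 0, "tz": 0.38, "yaw": 0}
    - {"tx": 0, "ty": 0, "tz": 0.43, "yaw": 0}
    - {"tx": 0, "ty": 0, "tz": 0.47, "yaw": 0}
    - {"tx": 0, "ty": 0, "tz": 0.49, "yaw": 0}
    - {"tx": 0, "ty": 0, "tz": 0.49, "yaw": 0}

```text
time_s: 64.15
eef_pos: [0.5006, -0.0521, 0.1271]
orientation: [-0.0, 0.072, 0.997, -0.0]
wrist_force: [-2.3, 0.1, 4.3]
grip_width: -0.0002
grasp_force: 1.8
```

Request:
servo_tool:
  commands:
    - {"tx": 0, "ty": 0, "tz": 0.02, "yaw": 0}
    - {"tx": 0, "ty": 0, "tz": 0.03, "yaw": 0}
    - {"tx": 0, "ty": 0, "tz": 0.03, "yaw": 0}
    - {"tx": 0, "ty": 0, "tz": 0.03, "yaw": 0}
    - {"tx": 0, "ty": 0, "tz": 0.03, "yaw": 0}
    - {"tx": 0, "ty": 0, "tz": 0.03, "yaw": 0}
    - {"tx": 0, "ty": 0, "tz": 0.03, "yaw": 0}
    - {"tx": 0, "ty": 0, "tz": 0.03, "yaw": 0}

```text
time_s: 64.95
eef_pos: [0.5006, -0.052, 0.1247]
orientation: [0.0, 0.072, 0.997, -0.0]
wrist_force: [-6.0, 0.6, 14.4]
grip_width: -0.0002
grasp_force: 7.6
```

Request:
servo_tool:
  commands:
    - {"tx": 0, "ty": 0, "tz": -0.1, "yaw": 0}
    - {"tx": 0, "ty": 0, "tz": -0.25, "yaw": 0}
    - {"tx": 0, "ty": 0, "tz": -0.45, "yaw": 0}
    - {"tx": 0, "ty": 0, "tz": -0.65, "yaw": 0}
    - {"tx": 0, "ty": 0, "tz": -0.85, "yaw": 0}
    - {"tx": 0, "ty": 0, "tz": -1, "yaw": 0}
    - {"tx": 0, "ty": 0, "tz": -1, "yaw": 0}
    - {"tx": 0, "ty": 0, "tz": -1, "yaw": 0}

```text
time_s: 65.75
eef_pos: [0.5011, -0.0523, 0.2439]
orientation: [0.001, 0.072, 0.997, -0.0]
wrist_force: [0.4, 0.9, 0.3]
grip_width: -0.0001
grasp_force: 0.0
```

Run:
```python
from h import *
b=get_image("side");a=get_image("wrist");W=cam("wrist")
for l in["hub","handle_hinge","handle_end"]:print(l,[(plane(d["point"],.118,W).round(4),round(d["conf"],2)) for d in landmark_of(l,"wrist")])
cv2.imwrite("pics/c15.png",np.hstack([cv2.resize(b[170:430,170:430],(400,400)),cv2.resize(a,(400,400))])[...,::-1])
```

```text
hub [(array([ 0.5159, -0.0534,  0.118 ]), 0.9)]
handle_hinge []
handle_end [(array([ 0.4875, -0.0494,  0.118 ]), 0.78)]
```

View pics/c15.png

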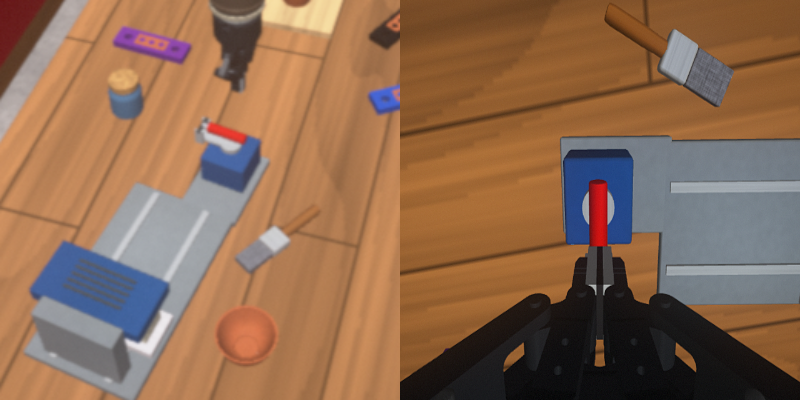

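```bash
python3 -c "
from rig import *
print(hand_in())"
```

```text
the job is handed in; nothing more can be done
None
```

The job is handed in with no verdict returned: both plaster plates present are stacked flat on the carriage pins, the carriage is cranked back to its home stop and the handle is folded flat. I left the jar, bowl, brush and coloured look-alikes alone.

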